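Pack the modelling tools and shut the case

TASK

Pack up the modelling bench: take the finial out of the tool case and stand it upright in the middle of the little stand's top, and lay every modelling tool from the bench flat inside the case, squarely across both of its narrow raised rests, none lying on another. When all of that is done, swing the flap over without slamming it and press it fully shut, so that its tab sits behind the front rim. Leave the wax block, tape measure and steel rule where they are.

Things in the scene. Friction and masses are not known exactly. Their poses are not given: they have to be found in the camera images.
- case: Flat plywood case fixed to the bench, outside 260 (x) x 196 (y) x 58 mm high, walls 8, inner floor at z 6. Origin: centre of underside. Inside, two narrow raised rests (8 mm wide, tops at z 30) run along its x at y = -36 and +36, full inner length. Tools lie across both, along y (inner y -90 to 90); inner x is -122 to 122: five tools fit 42 mm apart. Flap hinged on the +y wall.
- lid (a joint): The case's flap, a 6 mm panel 260 mm wide, reaching 202 mm from its hinge (6 mm past the -y wall when shut). Opening angle in rad: 0 shut, flat on the walls; 1.57 upright; starts leaning back at 1.75 to 2.0; stop at 2.15. Stiff hinge (0.3 N m): it stays where left and never falls; push it over, then press it all the way down (2 to 3 N near its edge).
- hinge (a point): Middle of the flap's hinge line, which runs along the case's x on the outer top edge of its +y wall: (0, 98, 58) mm in the case's frame. The flap's underside lies on this line's level when shut.
- tab (a point): Middle of the lower edge of the flap's tab: a steel tongue 90 mm wide, 4 thick, standing 12 mm out of the flap's inner face, 184 mm from the hinge line. Shut, it is tucked inside the -y wall, at (0, -86, 46) mm in the case's frame.
- stand: Small modelling stand fixed on the bench: dark steel foot 72 mm across, thin post, round wooden top plate 56 mm across. Origin: centre of its underside; z up.
- stand_top (a point): Centre of the upper face of the stand's round top plate, 100 mm above the bench.
- finial: Ochre cast ornament, turned, 80 mm tall: foot 44 mm across, bulge 42 across at 26 to 34 mm up, plain round neck 26 across from 43 to 64 mm up (good to grip), top knob 32 across. Origin: centre of underside, z up its axis; 0.11 to 0.2 kg. At the start it stands upright on the case's inner floor between the rests.
- tool0: Double-ended modelling tool (flat blade and point), about 150 mm long overall: square wooden handle 116 x 14 x 14 mm with a thin steel end 16 to 18 mm long at each end. Origin: centre of the handle; x along the handle. About 40 g. Lies on the bench at the start; may be absent.
- tool1: Double-ended modelling tool (ball and flat blade), about 150 mm long overall: square wooden handle 116 x 14 x 14 mm with a thin steel end 16 to 18 mm long at each end. Origin: centre of the handle; x along the handle. About 40 g. Lies on the bench at the start; may be absent.
- tool2: Double-ended modelling tool (loop and ball), about 150 mm long overall: square wooden handle 116 x 14 x 14 mm with a thin steel end 16 to 18 mm long at each end. Origin: centre of the handle; x along the handle. About 40 g. Lies on the bench at the start; may be absent.
- tool3: Double-ended modelling tool (point and loop), about 150 mm long overall: square wooden handle 116 x 14 x 14 mm with a thin steel end 16 to 18 mm long at each end. Origin: centre of the handle; x along the handle. About 40 g. Lies on the bench at the start; may be absent.
- tool4: Double-ended modelling tool (flat blade and loop), about 150 mm long overall: square wooden handle 116 x 14 x 14 mm with a thin steel end 16 to 18 mm long at each end. Origin: centre of the handle; x along the handle. About 40 g. Lies on the bench at the start; may be absent.
- wax_block: Bystander: loose ochre wax block 50 x 32 x 24 mm, on the bench near the robot. Origin: centre of its underside.
- tape: Bystander: loose yellow tape measure 62 x 34 x 58 mm. Origin: centre of its underside.
- ruler: Bystander: loose flat steel rule 160 x 30 mm, 2.4 mm thick, long along its y. Origin: centre of its underside.

How it is judged:
By the outcome, as a careful person would: the job done as asked, in the order asked, and still so for the second after the job is handed in, with the robot touching nothing.
Of tool0, tool1, tool2, tool3, tool4 only 3 to 5 are there at a start; the rules pass over those that are not, and their reading is None.
At some moment in a run one of tool0, tool1, tool2, tool3, tool4 may be knocked a few centimetres aside while the robot is not near it.
It also fails if it takes over 210 s, if anything falls off the work surface, if the arm or the gripper's body presses on something with over 40 N, if the wrist force passes 120 N, or if a joint passes its speed limit or range.

ROBOT

A 7-joint arm with a two-finger parallel gripper is mounted at the origin on the work surface. World frame = base frame: x ahead of the robot, y to its left, z up, the work surface at z = 0. Lengths are in m, angles in rad, forces in N, time in s.
With the tool pointing down it reaches from about 0.425 to 0.8 m from the base axis. Payload 8.3 kg.
Tool frame: the origin (TCP) lies midway between the tips of the shut fingers; the grasp point (between the pads) lies 19 mm behind it (manip.pinch_z is the distance from the TCP to the grasp point, in m); z points along the fingers, x is the direction in which the jaws open and shut, and the axes are right-handed (so a half turn about z gives the same grasp; the last joint's range is limited). The gripper opens to 85 mm and grips with 20 to 120 N. Pads are 22 mm wide; open, the fingers measure 114 mm over their backs; the gripper's body (76 mm by 85 mm) begins 54 mm behind the grasp point. The pads swing forward as they close: fully open they stand 13 mm farther back than shut.
Start: joints at [-1.242, 0.383, 0.016, 1.37, -0.006, 1.388, -0.046], TCP at [0.239, 0.578, 0.231] pointing down, gripper open.
Joint ranges: [-2.95, 2.95], [-0.25, 2.06], [-1.52, 1.56], [0.18, 2.33], [-1.44, 4.58], [0.02, 2.06], [-3.01, 3.01]. Speed limits (rad/s): [2.39, 2.39, 3.01, 3.01, 3.14, 3.14, 3.14].

INTERFACE

Orientations are given as a unit quaternion [w, x, y, z].
In Python, from cell import manip gives the robot as it stands.
- The arm moves only by the tool servo_tool, never from a script. Its argument "series" is a list that holds one entry, the list of rows, each a list of 4 numbers: the shift along the tool's x, y, z in m, then the turn about the tool's z in degrees. In form: [[[dx, dy, dz, yaw], ...]]. A call has 1 to 5 rows; each row shifts and turns the commanded pose from where the row before left it, along the tool's axes as they then stand; what a row does not reach is not made up. A row lasts 1/10 s, in which the tool goes at most 50 mm and 8.59 degrees, less where a joint would pass 70% of its speed; a pose out of reach is approached as far as the arm can. A call is refused whole if a number of a shift passes 0.05 or a number of a turn 8.59, either way. A call with a gripper value outside its range is refused whole. "jaw" is the gripper's target within -1 to 1 (shut at 1, half-way at 0, fully open at -1), set as the call begins (left out, the last holds). The fingers move at their own pace and stop on an object; "squeeze" is the grip in N (left out, the last holds). Time passes only in rows, so rows that do not move let the fingers close. It gives the time, the measured TCP pose, the force and the opening at its end, in the units of the state.
- manip.get_obs(): the state, without advancing time (a new reading comes with each control period).
- manip.grab_frame(name): name is "side" or "top" or "wrist"; returns the picture (420x560x3 uint8, red, green, blue); there is no depth.
- manip.get_calibration(name): a dict with "fx", "fy", "cx", "cy" (pixels), "k1" (the pictures are not rectified: a ray, as slopes to the right and down, at radius r is drawn at 1 + k1 r^2 times it, then the intrinsics apply), "view" (4x4, takes a point from world to camera coordinates). Camera axes: x right, y up, looking along -z (the intrinsics and any distortion apply to the point x, -y, -z); pixel columns grow to the right and rows downward; lengths in m; the calibration is good to about 2 mm. A picture is of the moment at which its call begins: read the wrist's pose just before it. get_calibration takes no time and is no camera call; for the wrist camera it gives the pose at the moment of the call.
- manip.finish_job(): hands the job in, once; it reports no verdict.
The state is a dict: "clock": time; "joint_pos": joint angles; "joint_velocities": joint speeds; "joint_torque": joint torques, N m; "tool_pos": TCP position; "orientation": TCP orientation; "contact_force": force on the tool from outside, world axes, zero at the start; "torque": the same for the moment, N m; "width": finger opening in m.
Only numpy, scipy, OpenCV 4.12 (cv2) and the standard library are available. Lean on these libraries where they do the work, as an engineer would, in place of code of your own. Each camera call takes 0.05 s, during which the arm holds its last target.

## Working session

There is one attempt and no reset: what is moved stays moved. The work goes in short steps, Python scripts to look and compute and a tool call to move; the robot and the scene stay as the last step left them, time stands still between calls to the robot, and variables do not carry over. Pictures are saved under pics/ and viewed, and the job is handed in when it is done.

Besides the shell and the picture viewer there is one more tool, called by a JSON object that holds its "fn" and its "kwargs", one argument or row to a line. servo_tool: Moves the arm, as the interface text tells. Its arguments: {"type":"object","properties":{"series":{"type":"array"},"jaw":{"type":"number"},"squeeze":{"type":"number"}},"required":["series"]}

```bash
ls; mkdir -p pics; python3 - <<'E'
from cell import manip
import cv2
print(manip.get_obs())
for n in("side","top","wrist"):
    c=manip.get_calibration(n);print(n,c)
    cv2.imwrite(f"pics/{n}0.png",manip.grab_frame(n)[:,:,::-1])
E
```

```text
pics
{'clock': 0.0, 'joint_pos': array([-1.24193019,  0.38422412,  0.01638203,  1.37115806, -0.00628631,
        1.3881755 , -0.04648139]), 'joint_velocities': array([-0.00025635, -0.00177529,  0.00069077,  0.00130138,  0.00103507,
        0.00040331,  0.00113833]), 'joint_torque': array([-4.41922584e-04, -6.27583265e+01,  8.43948685e-01, -3.71820867e+01,
        1.64054451e-02,  1.41711606e-02,  7.57322738e-06]), 'tool_pos': array([0.23842484, 0.57720035, 0.2302859 ]), 'orientation': array([ 5.52970103e-04,  8.31188477e-01,  5.55989927e-01, -7.81851766e-04]), 'contact_force': array([-0.4564689 , -0.54605694,  0.57905532]), 'torque': array([ 0.03593301, -0.01021188,  0.00399927]), 'width': 0.08529331497215352}
side {'fx': 533.3838468639958, 'fy': 533.3838468639958, 'cx': 280.10207202342536, 'cy': 205.58071192996573, 'k1': -0.10761422186772475, 'view': array([[ 0.76634322, -0.64214664,  0.0191252 , -0.4722436 ],
       [ 0.45322024,  0.56149652,  0.6923244 , -0.28697846],
       [-0.45531251, -0.52189018,  0.7213329 , -0.87229177],
       [ 0.        ,  0.        ,  0.        ,  1.        ]])}
top {'fx': 461.1053020838014, 'fy': 461.1053020838014, 'cx': 274.1678708101167, 'cy': 207.77806844729514, 'k1': -0.06733755838329668, 'view': array([[-0.0109225 , -0.99993082, -0.00436419, -0.09381795],
       [ 0.98322938, -0.01153443,  0.18200811, -0.58514915],
       [-0.18204585, -0.00230302,  0.98328735, -1.06925024],
       [ 0.        ,  0.        ,  0.        ,  1.        ]])}
wrist {'fx': 309.56489301038454, 'fy': 309.56489301038454, 'cx': 284.9489085368512, 'cy': 210.88799480705526, 'k1': -0.05902936131508158, 'view': array([[ 0.38179067,  0.92424731, -0.00167041, -0.62432881],
       [-0.88837419,  0.36647226, -0.27656714,  0.03470961],
       [-0.25500428,  0.1070747 ,  0.96099314, -0.37891281],
       [ 0.        ,  0.        ,  0.        ,  1.        ]])}
```

View pics/top0.png

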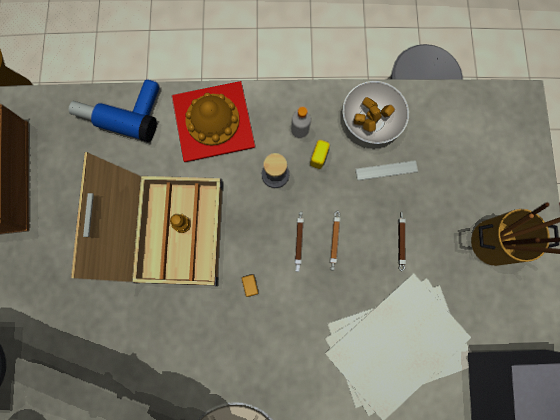

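View pics/side0.png

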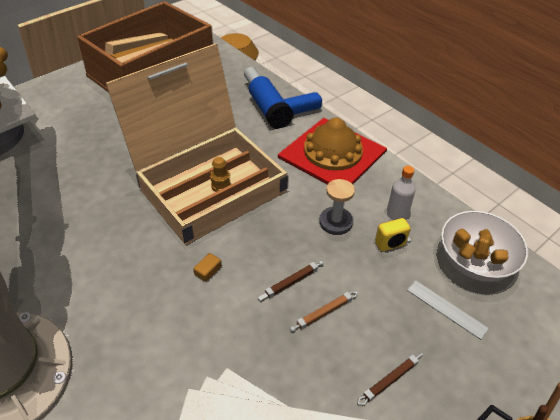

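View pics/wrist0.png

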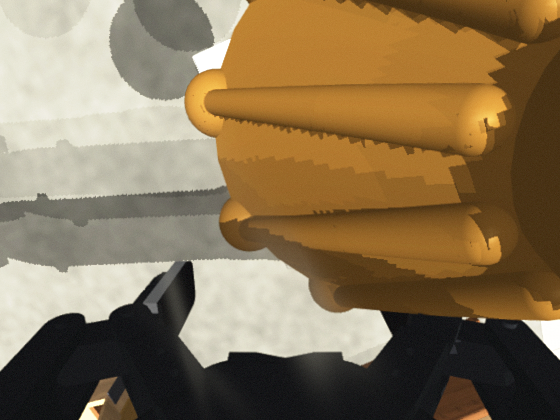

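```bash
cat > h.py <<'E'
import numpy as np, cv2
from cell import manip
from scipy.spatial.transform import Rotation as R
def cal(n):
    c=manip.get_calibration(n);K=np.array([[c['fx'],0,c['cx']],[0,c['fy'],c['cy']],[0,0,1.]]);return K,c['k1'],np.array(c['view'])
def ray(n,px,c=None):
    K,k1,V=c or cal(n)
    p=cv2.undistortPointsIter(np.array([[px]],float),K,np.array([k1,0,0,0.]),None,None,(3,50,1e-10))[0,0]
    d=V[:3,:3].T@np.array([p[0],-p[1],-1]); o=-V[:3,:3].T@V[:3,3]
    return o,d
def onz(n,px,z,c=None):
    o,d=ray(n,px,c); return o+d*(z-o[2])/d[2]
def proj(n,P,c=None):
    K,k1,V=c or cal(n)
    q=V[:3,:3]@np.array(P,float)+V[:3,3]; x=np.array([q[0],-q[1],-q[2]])/-q[2]
    r2=x[0]**2+x[1]**2; return K[:2,:2]@(x[:2]*(1+k1*r2))+K[:2,2]
def tri(obs):
    A=np.zeros((3,3));b=np.zeros(3)
    for n,px in obs:
        o,d=ray(n,px);d=d/np.linalg.norm(d);M=np.eye(3)-np.outer(d,d);A+=M;b+=M@o
    return np.linalg.solve(A,b)
def crop(n,name,x0,y0,x1,y1,s):
    im=manip.grab_frame(n)[:,:,::-1]
    cv2.imwrite(f"pics/{name}.png",cv2.resize(im[y0:y1,x0:x1],None,fx=s,fy=s,interpolation=cv2.INTER_CUBIC))
def st():
    o=manip.get_obs();Rm=R.from_quat(np.roll(o['orientation'],-1)).as_matrix()
    print('t%.2f'%o['clock'],'tcp',o['tool_pos'].round(4),'x',Rm[:,0].round(3),'z',Rm[:,2].round(3),'F',o['contact_force'].round(1),'w %.4f'%o['width'],'q',o['joint_pos'].round(2))
    return o,Rm
def go(P,yaw_dir=None):
    """print shift in tool axes to reach P and turn (deg, mod 180) so tool x along yaw_dir(world xy angle deg)"""
    o,Rm=st(); d=Rm.T@(np.array(P)-o['tool_pos']); print('shift tool',d.round(4))
    if yaw_dir is not None:
        a=np.degrees(np.arctan2(Rm[1,0],Rm[0,0])); t=-(yaw_dir-a); t=(t+90)%180-90; print('turn',t.round(2))
E
python3 - <<'E'
import cv2
im=cv2.imread('pics/top0.png');
cv2.imwrite('pics/a.png',cv2.resize(im[140:300,60:260],None,fx=4,fy=3.75,interpolation=cv2.INTER_CUBIC)[:600])
cv2.imwrite('pics/b.png',cv2.resize(im[195:285,240:420],None,fx=4,fy=4,interpolation=cv2.INTER_CUBIC))
E
```

```text
(no output)
```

View pics/a.png

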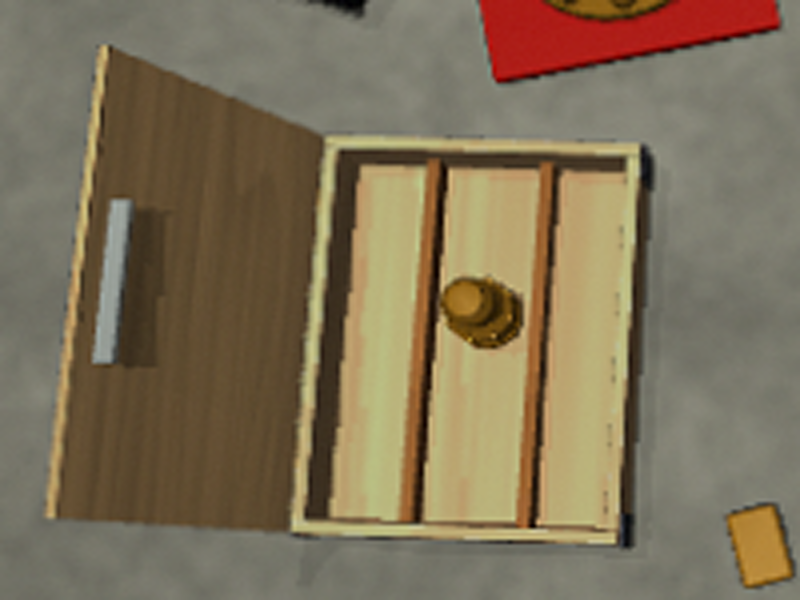

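View pics/b.png

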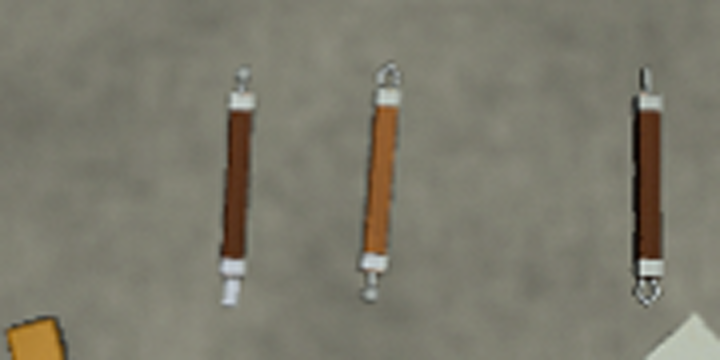

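```bash
cat > m.py <<'E'
from h import *
def A(u,v): return (60+(u+.5)/4-.5,140+(v+.5)/3.75-.5)
def B(u,v): return (240+(u+.5)/4-.5,195+(v+.5)/4-.5)
cs={k:onz('top',A(*p),.058) for k,p in dict(TL=(325,137),TR=(640,145),BL=(292,532),BR=(615,543)).items()}
for k,v in cs.items(): print(k,v.round(4))
c=sum(cs.values())/4;print('case c',c.round(4),np.linalg.norm(cs['TL']-cs['TR']),np.linalg.norm(cs['TL']-cs['BL']))
# case yaw: x axis from B to T
dx=(cs['TL']-cs['BL']+cs['TR']-cs['BR']);dy=(cs['TL']-cs['TR']+cs['BL']-cs['BR'])
print('yaw',np.degrees(np.arctan2(dx[1],dx[0])),np.degrees(np.arctan2(-dy[0],dy[1])))
for n,a,b in (('A',(242,95),(232,272)),('B',(388,90),(373,268)),('C',(650,97),(649,273))):
    p,q=onz('top',B(*a),.014),onz('top',B(*b),.014);d=p-q
    print(n,((p+q)/2).round(4),np.linalg.norm(d),np.degrees(np.arctan2(d[1],d[0])))
# finial knob top z .086
print('finial knob',onz('top',A(466,300),.086))
print('stand top',onz('top',(275,165),.1),tri([('top',(275,164.5)),('side',(340.5,190))]))
E
python3 m.py
```

```text
TL [0.6666 0.2285 0.058 ]
TR [0.6585 0.0328 0.058 ]
BL [0.4089 0.238  0.058 ]
BR [0.4009 0.0451 0.058 ]
case c [0.5337 0.1361 0.058 ] 0.1958312446848617 0.2578682804111914
yaw -2.416117728970093 -2.3903000350824146
A [ 0.5082 -0.161   0.014 ] 0.11093208699396587 -4.373574485528461
B [ 0.51   -0.2505  0.014 ] 0.1121033062677032 -6.7189484801323305
C [ 0.5039 -0.419   0.014 ] 0.11063695196739605 -3.697236352020667
finial knob [0.55227655 0.13131477 0.086     ]
stand top [ 0.67870986 -0.1036506   0.1       ] [ 0.6815835  -0.10429838  0.09735217]
```

```bash
python3 - <<'E'
import cv2
im=cv2.imread('pics/top0.png');
cv2.imwrite('pics/c.png',cv2.resize(im[145:195,245:345],None,fx=8,fy=8,interpolation=cv2.INTER_CUBIC))
im=cv2.imread('pics/side0.png');
cv2.imwrite('pics/d.png',cv2.resize(im[130:240,130:360],None,fx=3.4,fy=4,interpolation=cv2.INTER_CUBIC))
E
```

```text
(no output)
```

View pics/c.png

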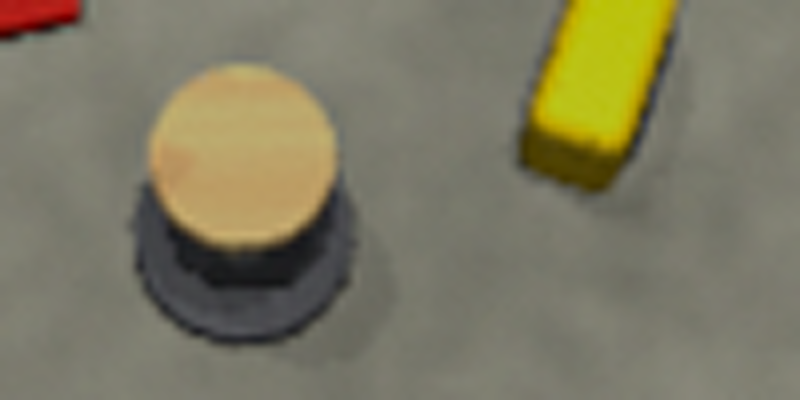

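View pics/d.png

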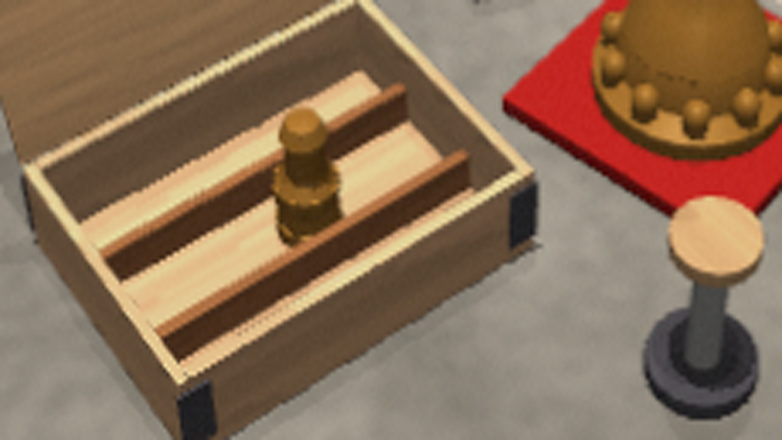

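```bash
python3 - <<'E'
from h import *
from m import A
f=tri([('top',A(466,300)),('side',(130+303/3.4-.4,130+131/4-.4))]);print(f, 'foot check', proj('side',[f[0],f[1],.006]))
s=tri([('top',(274.9,163.9)),('side',(340.3,188.8))]);print(s,onz('top',(274.9,163.9),.1),onz('side',(340.3,188.8),.1))
print(onz('top',A(466,300),.08))
go([f[0],f[1],.30],90)
E
```

```text
TL [0.6666 0.2285 0.058 ]
TR [0.6585 0.0328 0.058 ]
BL [0.4089 0.238  0.058 ]
BR [0.4009 0.0451 0.058 ]
case c [0.5337 0.1361 0.058 ] 0.1958312446848617 0.2578682804111914
yaw -2.416117728970093 -2.3903000350824146
A [ 0.5082 -0.161   0.014 ] 0.11093208699396587 -4.373574485528461
B [ 0.51   -0.2505  0.014 ] 0.1121033062677032 -6.7189484801323305
C [ 0.5039 -0.419   0.014 ] 0.11063695196739605 -3.697236352020667
finial knob [0.55227655 0.13131477 0.086     ]
stand top [ 0.67870986 -0.1036506   0.1       ] [ 0.6815835  -0.10429838  0.09735217]
[0.5539751  0.13299305 0.07745889] foot check [220.55958194 186.36370192]
[ 0.6818192  -0.10377939  0.1002654 ] [ 0.68141976 -0.10344357  0.1       ] [ 0.68257035 -0.10385347  0.1       ]
[0.55324318 0.13262701 0.08      ]
t0.15 tcp [0.2385 0.5773 0.2305] x [ 0.382  0.924 -0.002] z [-0.001 -0.001 -1.   ] F [-0.4  0.7  0.4] w 0.0853 q [-1.24  0.38  0.02  1.37 -0.01  1.39 -0.05]
shift tool [-0.2903  0.4612 -0.069 ]
turn -22.45
```

{"fn": "servo_tool", "kwargs": {
  "series": [
    [[0, 0, -0.05, 0], [0, 0, -0.05, 0]]
  ],
  "jaw": -1
}}

```text
clock: 0.35
tool_pos: [0.2382, 0.5764, 0.3302]
orientation: [0.002, 0.831, 0.556, -0.002]
contact_force: [-0.2, 1.6, 0.3]
width: 0.0851
```

{"fn": "servo_tool", "kwargs": {
  "series": [
    [[-0.029, 0.046, 0, 0], [-0.029, 0.046, 0, 0], [-0.029, 0.046, 0, 0], [-0.029, 0.046, 0, 0], [-0.029, 0.046, 0, 0]]
  ]
}}

```text
clock: 0.85
tool_pos: [0.3839, 0.3717, 0.3311]
orientation: [-0.0, 0.831, 0.556, -0.0]
contact_force: [1.2, -0.4, -0.2]
width: 0.0852
```

{"fn": "servo_tool", "kwargs": {
  "series": [
    [[-0.029, 0.046, 0, 0], [-0.029, 0.046, 0, 0], [-0.029, 0.046, 0, 0], [-0.029, 0.046, 0, 0], [0, 0, 0, -7.5]]
  ]
}}

```text
clock: 1.35
tool_pos: [0.5026, 0.202, 0.3312]
orientation: [0.002, 0.797, 0.604, -0.0]
contact_force: [0.2, -0.3, -0.0]
width: 0.0855
```

{"fn": "servo_tool", "kwargs": {
  "series": [
    [[0, 0, 0, -7.5], [0, 0, 0, -7.5], [0, 0, 0, 0]]
  ]
}}

```text
clock: 1.65
tool_pos: [0.4987, 0.2103, 0.331]
orientation: [-0.0, 0.706, 0.708, -0.0]
contact_force: [0.5, -0.1, -0.3]
width: 0.0856
```

```bash
python3 - <<'E'
from h import *
go([.554,.133,.15],87.6)
cv2.imwrite('pics/w1.png',manip.grab_frame('wrist')[:,:,::-1])
print(proj('wrist',[.554,.133,.078]))
E
```

```text
t1.65 tcp [0.4987 0.2103 0.331 ] x [-0.003  1.    -0.   ] z [-0.001 -0.    -1.   ] F [ 0.5 -0.1 -0.3] w 0.0856 q [-0.68  0.17  0.27  1.43 -0.05  1.55  1.15]
shift tool [-0.0774  0.0552  0.1809]
turn 2.56
[226.92008504 220.23525489]
```

View pics/w1.png

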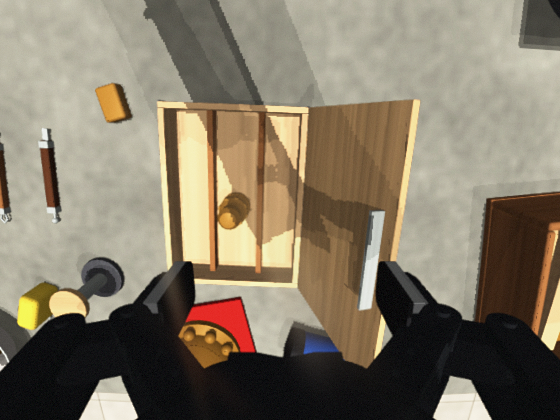

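{"fn": "servo_tool", "kwargs": {
  "series": [
    [[-0.039, 0.028, 0.03, 2.5], [-0.039, 0.028, 0.04, 0], [0, 0, 0.04, 0], [0, 0, 0.03, 0], [0, 0, 0, 0]]
  ]
}}

```text
clock: 2.2
tool_pos: [0.5419, 0.1432, 0.1982]
orientation: [-0.002, 0.723, 0.69, -0.004]
contact_force: [-0.8, 0.4, 0.4]
width: 0.0852
```

```bash
python3 - <<'E'
from h import *
go([.554,.133,.045],87.6)
cv2.imwrite('pics/w2.png',manip.grab_frame('wrist')[:,:,::-1])
print(proj('wrist',[.554,.133,.086]))
E
```

```text
t2.20 tcp [0.5419 0.1432 0.1982] x [ 0.046  0.999 -0.003] z [-0.008 -0.003 -1.   ] F [-0.8  0.4  0.4] w 0.0852 q [-0.58  0.27  0.32  1.61 -0.09  1.28  1.28]
shift tool [-0.0091  0.0137  0.1531]
turn -0.26
[272.67940237 220.56449528]
```

View pics/w2.png

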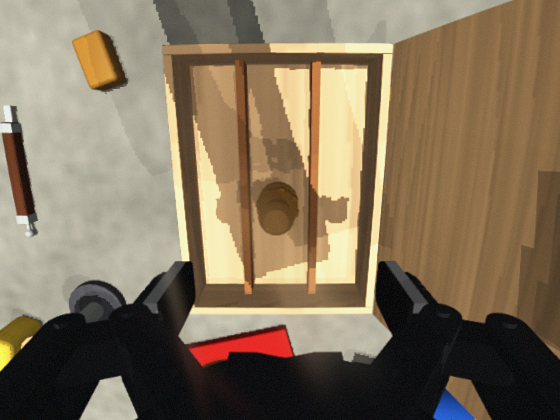

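{"fn": "servo_tool", "kwargs": {
  "series": [
    [[-0.008, 0.0137, 0.04, 0], [0, 0, 0.04, 0], [0, 0, 0.04, 0], [0, 0, 0.02, 0], [0, 0, 0, 0]]
  ],
  "squeeze": 40
}}

```text
clock: 2.75
tool_pos: [0.5572, 0.1358, 0.0618]
orientation: [-0.001, 0.722, 0.692, -0.001]
contact_force: [0.2, 0.1, 0.5]
width: 0.0852
```

```bash
python3 - <<'E'
from h import *
go([.554,.134,.045],87.6)
cv2.imwrite('pics/w3.png',manip.grab_frame('wrist')[:,:,::-1])
print(proj('wrist',[.554,.134,.086]))
E
```

```text
t2.75 tcp [0.5572 0.1358 0.0618] x [ 0.043  0.999 -0.001] z [-0.003 -0.001 -1.   ] F [0.2 0.1 0.5] w 0.0852 q [-0.53  0.43  0.3   1.73 -0.15  1.01  1.35]
shift tool [-0.0019 -0.003   0.0168]
turn -0.08
[278.73923267 282.4437453 ]
```

View pics/w3.png

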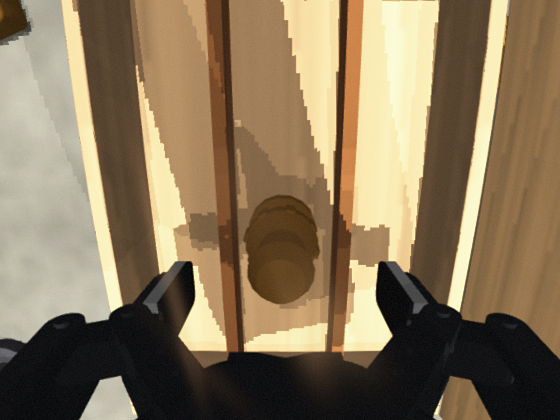

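{"fn": "servo_tool", "kwargs": {
  "series": [
    [[-0.001, -0.003, 0.0165, 0], [0, 0, 0, 0]]
  ]
}}

```text
clock: 3.0
tool_pos: [0.5556, 0.135, 0.0477]
orientation: [0.0, 0.722, 0.692, 0.001]
contact_force: [-1.0, -0.1, 0.9]
width: 0.0855
```

{"fn": "servo_tool", "kwargs": {
  "series": [
    [[0, 0, 0, 0], [0, 0, 0, 0], [0, 0, 0, 0], [0, 0, 0, 0], [0, 0, 0, 0]]
  ],
  "jaw": 1,
  "squeeze": 40
}}

```text
clock: 3.5
tool_pos: [0.5557, 0.1345, 0.0473]
orientation: [0.0, 0.722, 0.692, 0.001]
contact_force: [-1.1, -1.2, 6.3]
width: 0.029
```

{"fn": "servo_tool", "kwargs": {
  "series": [
    [[0, 0, 0, 0], [0, 0, 0, 0], [0, 0, 0, 0]]
  ]
}}

```text
clock: 3.8
tool_pos: [0.5557, 0.1345, 0.0472]
orientation: [0.0, 0.722, 0.692, 0.001]
contact_force: [-0.5, -0.9, 6.1]
width: 0.0287
```

{"fn": "servo_tool", "kwargs": {
  "series": [
    [[0, 0, 0, 0], [0, 0, 0, 0], [0, -0.001, 0.005, 0], [0, 0, 0, 0]]
  ],
  "jaw": 0
}}

```text
clock: 4.2
tool_pos: [0.5531, 0.1345, 0.0402]
orientation: [-0.0, 0.722, 0.692, -0.001]
contact_force: [0.3, -0.2, -0.0]
width: 0.0431
```

```bash
python3 - <<'E'
from h import *
go([.555,.134,.042])
cv2.imwrite('pics/w4.png',manip.grab_frame('wrist')[:,:,::-1])
crop('side','s4',160,110,300,230,5)
E
```

```text
t4.20 tcp [0.5531 0.1345 0.0402] x [ 0.042  0.999 -0.001] z [-0.002 -0.001 -1.   ] F [ 0.3 -0.2 -0. ] w 0.0431 q [-0.53  0.44  0.3   1.76 -0.15  0.96  1.36]
shift tool [-0.0004  0.0019 -0.0018]
```

View pics/w4.png

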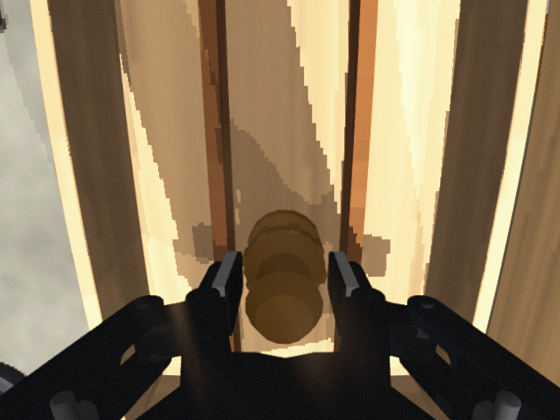

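View pics/s4.png

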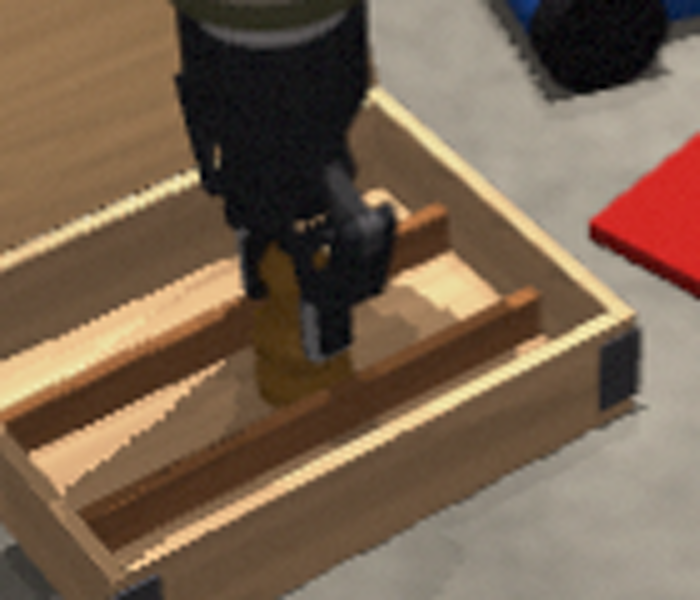

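{"fn": "servo_tool", "kwargs": {
  "series": [
    [[0, 0.001, -0.002, 0], [0, 0, 0, 0], [0, 0, 0, 0], [0, 0, 0, 0], [0, 0, 0, 0]]
  ],
  "jaw": 1,
  "squeeze": 40
}}

```text
clock: 4.8
tool_pos: [0.5551, 0.1345, 0.0439]
orientation: [-0.0, 0.722, 0.692, 0.0]
contact_force: [-3.4, -0.3, 6.1]
width: 0.0302
```

{"fn": "servo_tool", "kwargs": {
  "series": [
    [[0, 0, 0, 0], [0, 0, 0, 0], [0, 0, 0, 0], [0, 0, 0, 0]]
  ]
}}

```text
clock: 5.2
tool_pos: [0.5551, 0.1345, 0.0439]
orientation: [0.0, 0.722, 0.692, 0.0]
contact_force: [-2.6, -1.0, 5.1]
width: 0.0299
```

```bash
python3 - <<'E'
from h import *
st()
cv2.imwrite('pics/w5.png',manip.grab_frame('wrist')[:,:,::-1])
E
```

```text
t5.20 tcp [0.5551 0.1345 0.0439] x [0.043 0.999 0.   ] z [ 0.  0. -1.] F [-2.6 -1.   5.1] w 0.0299 q [-0.53  0.44  0.3   1.76 -0.15  0.97  1.36]
```

View pics/w5.png

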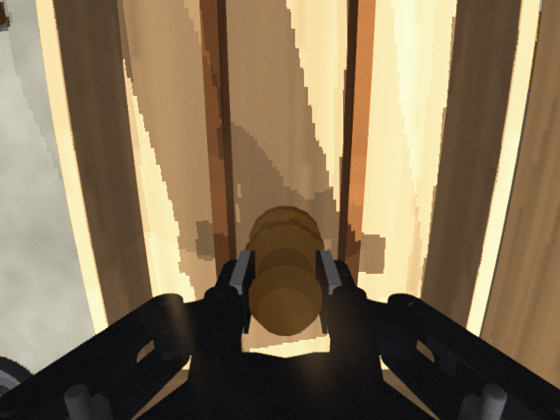

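```bash
python3 - <<'E'
from h import *
o,_=st()
for x in (.550,.555,.560):print(x,[proj('wrist',[x,.1345,z]).round(0) for z in (.006,.044,.063,.078,.086)])
print(onz('wrist',(286,298),.078),onz('wrist',(286,298),.086))
E
python3 -c "
import cv2;im=cv2.imread('pics/w5.png');cv2.imwrite('pics/w5c.png',cv2.resize(im[190:360,190:380],None,fx=4,fy=3.5))"
```

```text
t5.25 tcp [0.5551 0.1345 0.044 ] x [0.043 0.999 0.   ] z [ 0.  0. -1.] F [-2.4 -0.3  5.8] w 0.0300 q [-0.53  0.44  0.3   1.76 -0.15  0.97  1.36]
0.55 [array([284., 233.]), array([283., 259.]), array([283., 278.]), array([283., 296.]), array([283., 307.])]
0.555 [array([284., 241.]), array([284., 268.]), array([284., 288.]), array([284., 307.]), array([284., 319.])]
0.56 [array([284., 248.]), array([284., 277.]), array([284., 297.]), array([284., 317.]), array([284., 330.])]
[0.55100173 0.13560081 0.078     ] [0.5460328  0.13577635 0.086     ]
```

View pics/w5c.png

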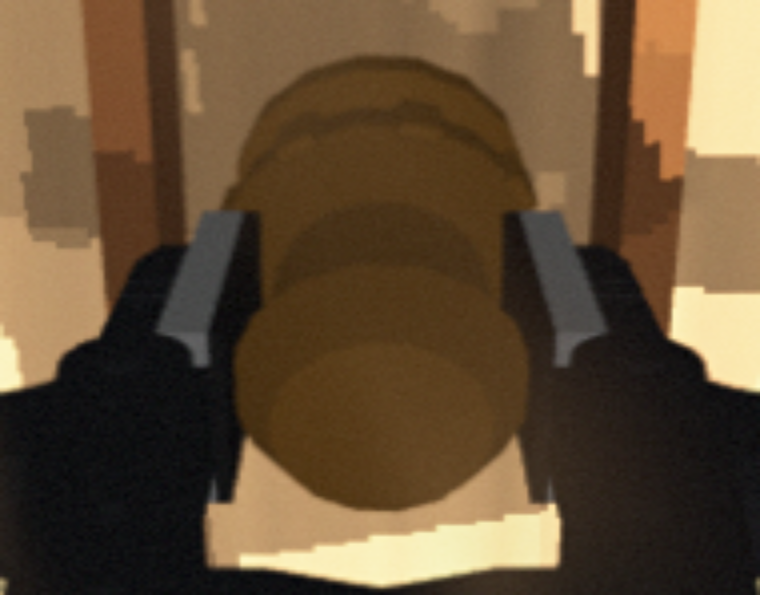

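{"fn": "servo_tool", "kwargs": {
  "series": [
    [[0, 0, 0, 0], [0, 0, 0, 0], [0, 0.004, -0.008, 0], [0, 0, 0, 0]]
  ],
  "jaw": 0
}}

```text
clock: 5.65
tool_pos: [0.5603, 0.1344, 0.0526]
orientation: [0.001, 0.722, 0.692, 0.001]
contact_force: [0.8, 0.0, 0.4]
width: 0.0426
```

{"fn": "servo_tool", "kwargs": {
  "series": [
    [[0, 0, 0, 0], [0, 0, 0, 0], [0, 0, 0, 0], [0, 0, 0, 0], [0, 0, 0, 0]]
  ],
  "jaw": 1
}}

```text
clock: 6.15
tool_pos: [0.5596, 0.1343, 0.0521]
orientation: [0.0, 0.722, 0.692, 0.001]
contact_force: [-0.2, -0.8, 6.3]
width: 0.0282
```

{"fn": "servo_tool", "kwargs": {
  "series": [
    [[0, 0, 0, 0], [0, 0, 0, 0], [0, -0.008, -0.003, 0], [0, 0, 0, 0]]
  ],
  "jaw": 0
}}

```text
clock: 6.55
tool_pos: [0.5499, 0.1348, 0.0543]
orientation: [-0.0, 0.722, 0.692, -0.0]
contact_force: [-0.7, 0.1, -0.5]
width: 0.0429
```

{"fn": "servo_tool", "kwargs": {
  "series": [
    [[0, 0, 0, 0], [0, 0, 0, 0], [0, 0, 0, 0], [0, 0, 0, 0], [0, 0, 0, 0]]
  ],
  "jaw": 1
}}

```text
clock: 7.05
tool_pos: [0.5512, 0.1347, 0.0548]
orientation: [0.0, 0.722, 0.692, 0.0]
contact_force: [-2.7, -0.2, 6.5]
width: 0.0287
```

```bash
python3 - <<'E'
from h import *
st()
crop('wrist','w6',190,190,380,360,4)
crop('side','s6',180,120,260,200,7)
E
```

```text
t7.05 tcp [0.5512 0.1347 0.0548] x [0.043 0.999 0.   ] z [ 0.001  0.    -1.   ] F [-2.7 -0.2  6.5] w 0.0287 q [-0.54  0.42  0.3   1.76 -0.15  0.98  1.35]
```

View pics/w6.png

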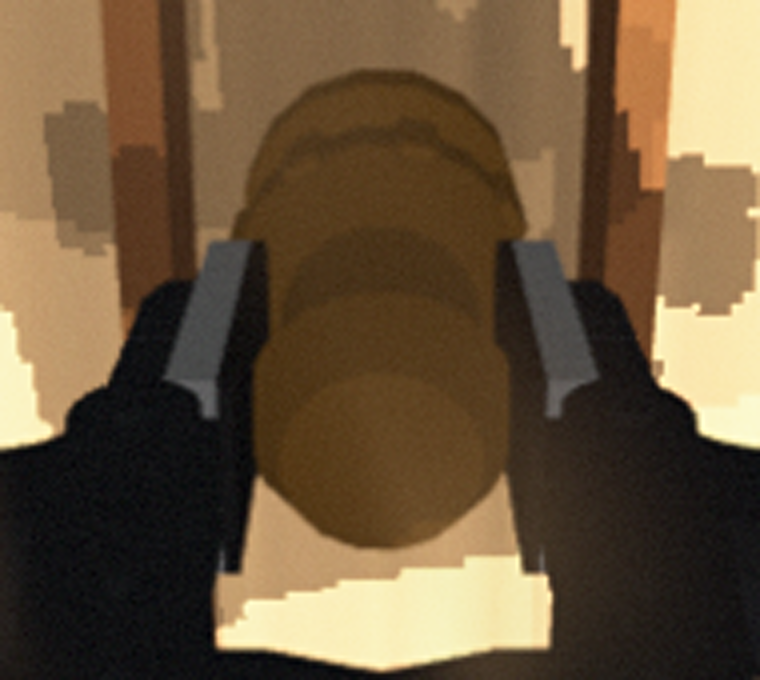

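View pics/s6.png

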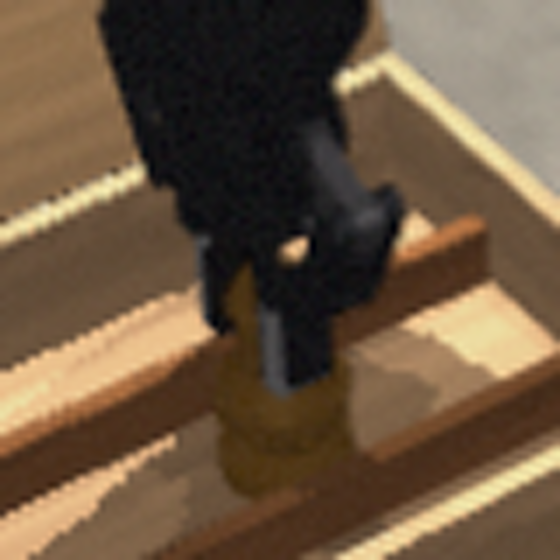

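{"fn": "servo_tool", "kwargs": {
  "series": [
    [[0, 0, 0, 0], [0, 0, 0, 0], [0, 0.001, 0.004, 0], [0, 0, 0, 0]]
  ],
  "jaw": 0.1
}}

```text
clock: 7.55
tool_pos: [0.5516, 0.1345, 0.0495]
orientation: [-0.0, 0.722, 0.692, -0.001]
contact_force: [-0.5, -0.7, 0.1]
width: 0.0381
```

{"fn": "servo_tool", "kwargs": {
  "series": [
    [[0, 0, 0, 0], [0, 0, 0, 0], [0, 0, 0, 0], [0, 0, 0, 0], [0, 0, 0, 0]]
  ],
  "jaw": 1,
  "squeeze": 50
}}

```text
clock: 8.05
tool_pos: [0.5518, 0.1345, 0.0501]
orientation: [-0.0, 0.722, 0.692, -0.0]
contact_force: [0.4, -0.6, -1.5]
width: 0.0283
```

{"fn": "servo_tool", "kwargs": {
  "series": [
    [[0, 0, 0, 0], [0, 0, -0.01, 0], [0, 0, -0.02, 0], [0, 0, 0, 0]]
  ]
}}

```text
clock: 8.45
tool_pos: [0.554, 0.135, 0.0835]
orientation: [0.001, 0.722, 0.692, 0.002]
contact_force: [1.4, 0.3, -1.0]
width: 0.0279
```

```bash
python3 - <<'E'
from h import *
st()
crop('wrist','w7',190,190,380,360,4)
crop('side','s7',160,100,260,200,6)
E
```

```text
t8.45 tcp [0.554  0.135  0.0835] x [0.043 0.999 0.002] z [ 0.005  0.002 -1.   ] F [ 1.4  0.3 -1. ] w 0.0279 q [-0.54  0.39  0.31  1.73 -0.13  1.04  1.34]
```

View pics/w7.png

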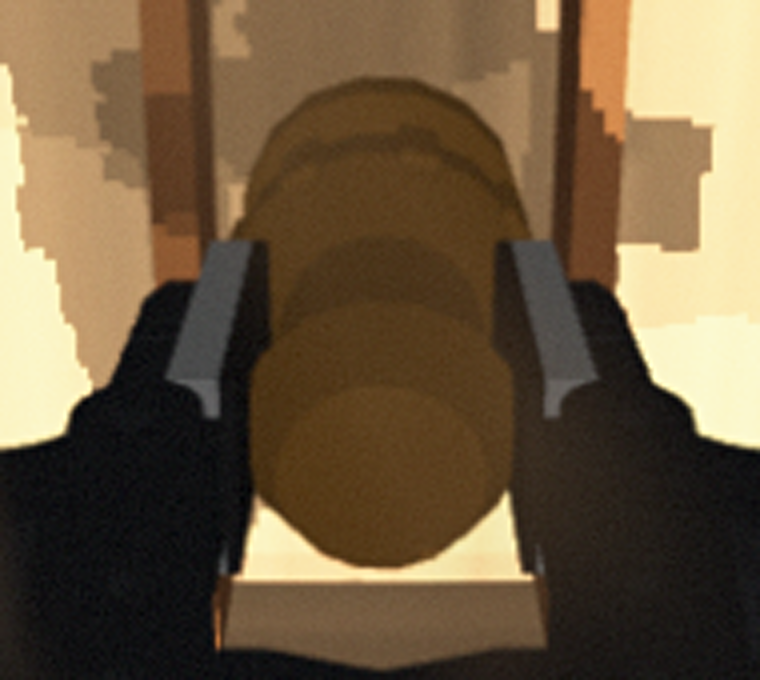

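View pics/s7.png

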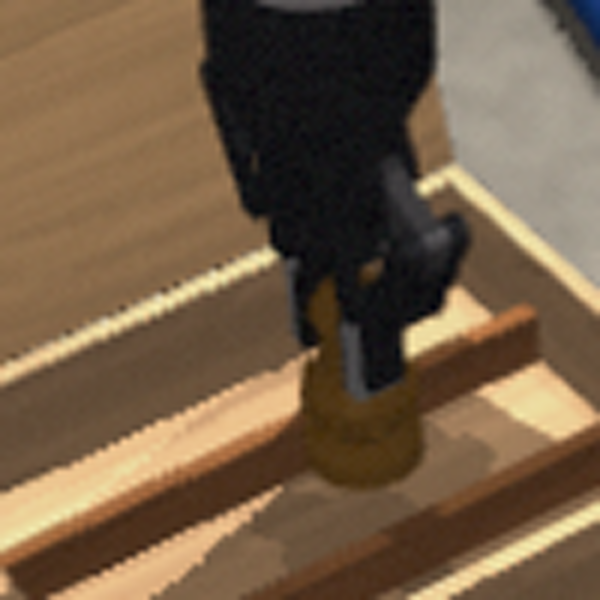

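{"fn": "servo_tool", "kwargs": {
  "series": [
    [[0, 0, -0.04, 0], [0, 0, -0.05, 0], [0, 0, -0.035, 0], [-0.03, 0.015, 0, 0], [-0.03, 0.015, 0, 0]]
  ]
}}

```text
clock: 9.05
tool_pos: [0.5799, 0.0742, 0.2062]
orientation: [0.0, 0.721, 0.693, 0.001]
contact_force: [0.8, 0.0, -2.0]
width: 0.0282
```

{"fn": "servo_tool", "kwargs": {
  "series": [
    [[-0.035, 0.02, 0, 0], [-0.035, 0.02, 0, 0], [-0.035, 0.02, 0, 0], [-0.03, 0.015, 0, 0], [-0.025, 0.015, 0, 0]]
  ]
}}

```text
clock: 9.55
tool_pos: [0.6623, -0.0928, 0.2041]
orientation: [-0.0, 0.723, 0.691, -0.001]
contact_force: [-0.4, -0.5, -2.2]
width: 0.0281
```

```bash
python3 - <<'E'
from h import *
go([.6815,-.104,.152])
cv2.imwrite('pics/w8.png',manip.grab_frame('wrist')[:,:,::-1])
E
```

```text
t9.55 tcp [ 0.6623 -0.0928  0.2041] x [ 0.044  0.999 -0.001] z [-0.002 -0.001 -1.   ] F [-0.4 -0.5 -2.2] w 0.0281 q [-0.19  0.52  0.42  1.29 -0.21  1.38  1.76]
shift tool [-0.0103  0.0197  0.052 ]
```

View pics/w8.png

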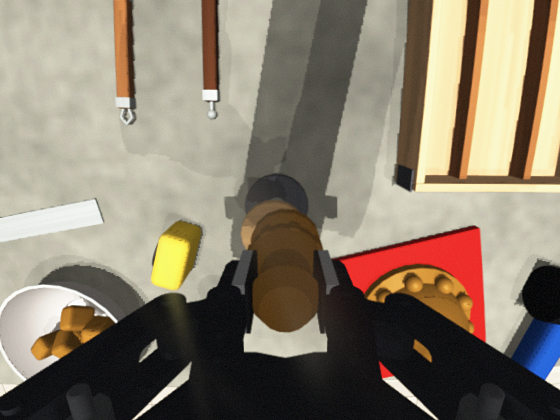

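{"fn": "servo_tool", "kwargs": {
  "series": [
    [[-0.0103, 0.0197, 0.02, 0], [0, 0, 0.02, 0], [0, 0, 0, 0]]
  ]
}}

```text
clock: 9.9
tool_pos: [0.6795, -0.1011, 0.1604]
orientation: [-0.003, 0.722, 0.692, -0.003]
contact_force: [-0.6, 0.3, -2.1]
width: 0.0283
```

```bash
python3 - <<'E'
from h import *
go([.6815,-.104,.1445])
crop('wrist','w9',190,170,380,360,3)
crop('side','s9',300,140,400,240,6)
crop('top','t9',240,130,320,190,8)
print(proj('side',[.6815,-.104,.1]),proj('top',[.6815,-.104,.1]))
E
```

```text
t9.90 tcp [ 0.6795 -0.1011  0.1604] x [0.043 0.999 0.   ] z [-0.008  0.001 -1.   ] F [-0.6  0.3 -2.1] w 0.0283 q [-0.16  0.59  0.41  1.28 -0.23  1.33  1.78]
shift tool [-0.0028  0.0022  0.0159]
[339.96707902 189.07684178] [275.13382788 163.86467211]
```

View pics/w9.png

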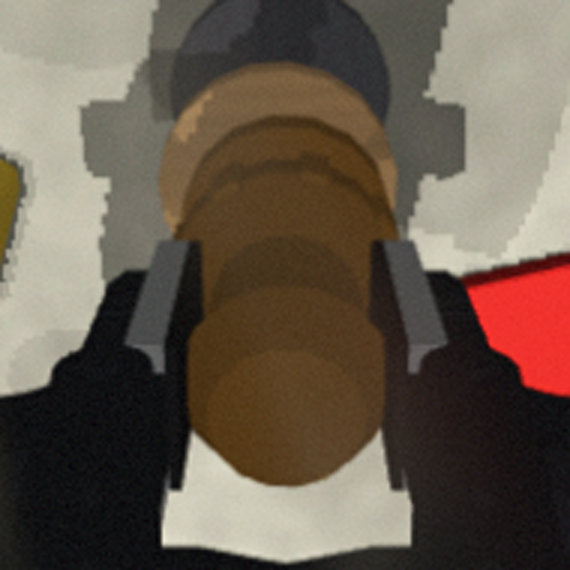

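View pics/s9.png

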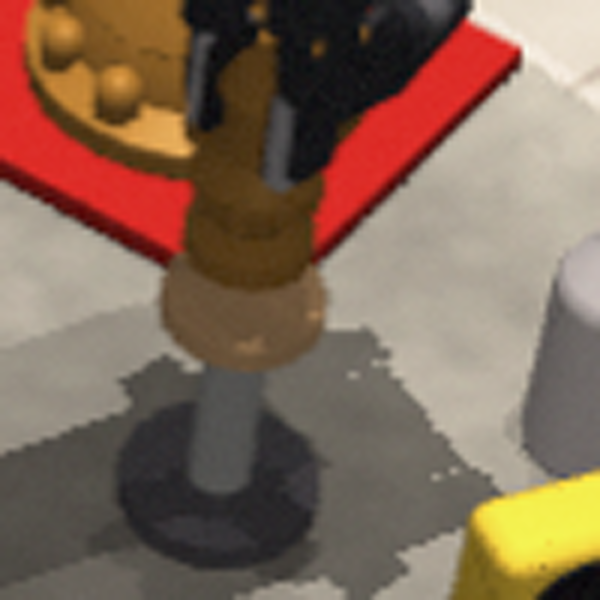

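View pics/t9.png

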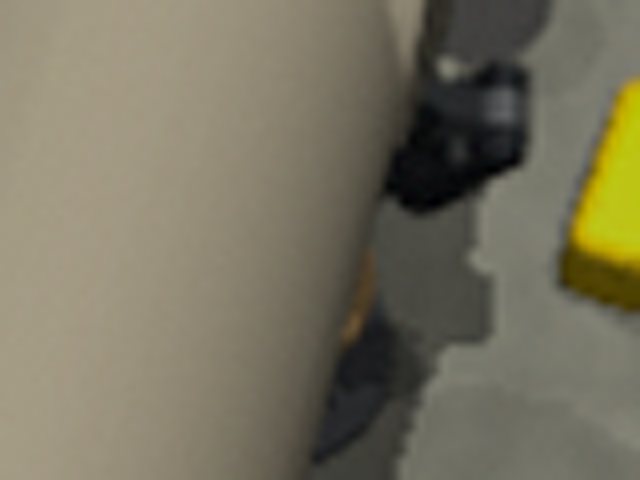

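```bash
python3 - <<'E'
from h import *
o,_=st()
p=onz('wrist',(282.5,190.3),.1);print('plate centre',p+[.028,0,0])
zf=o['tool_pos'][2]-.0441
f=onz('wrist',(286.5,208),zf);print('foot centre',f+[.022,0,0],zf)
# plate left/right edges at crop (160,175),(398,185); foot edges ~ (177,235) hidden
a=onz('wrist',(190+160/3,170+172/3),.1);b=onz('wrist',(190+398/3,170+172/3),.1);print('plate mid from edges',(a+b)/2,b-a)
# bulge edges at z foot+.030 crop y~215: (172..400)
a=onz('wrist',(190+172/3,170+222/3),zf+.03);b=onz('wrist',(190+402/3,170+222/3),zf+.03);print('bulge',(a+b)/2,b-a)
E
```

```text
t10.05 tcp [ 0.6817 -0.101   0.1658] x [0.042 0.999 0.   ] z [ 0.  0. -1.] F [ 0.8 -0.2 -0.6] w 0.0277 q [-0.16  0.58  0.42  1.28 -0.23  1.33  1.78]
plate centre [ 0.68354209 -0.10094291  0.1       ]
foot centre [ 0.6842234  -0.09858521  0.12173471] 0.12173471007802969
plate mid from edges [ 0.68241737 -0.10178066  0.1       ] [0.00238735 0.05638524 0.        ]
bulge [ 0.67415016 -0.09968471  0.15173471] [0.00176695 0.04162106 0.        ]
```

```bash
python3 - <<'E'
from h import *
o,_=st()
crop('wrist','w10',190,170,380,360,4)
E
```

```text
t10.05 tcp [ 0.6817 -0.101   0.1658] x [0.042 0.999 0.   ] z [ 0.  0. -1.] F [ 0.8 -0.2 -0.6] w 0.0277 q [-0.16  0.58  0.42  1.28 -0.23  1.33  1.78]
```

View pics/w10.png

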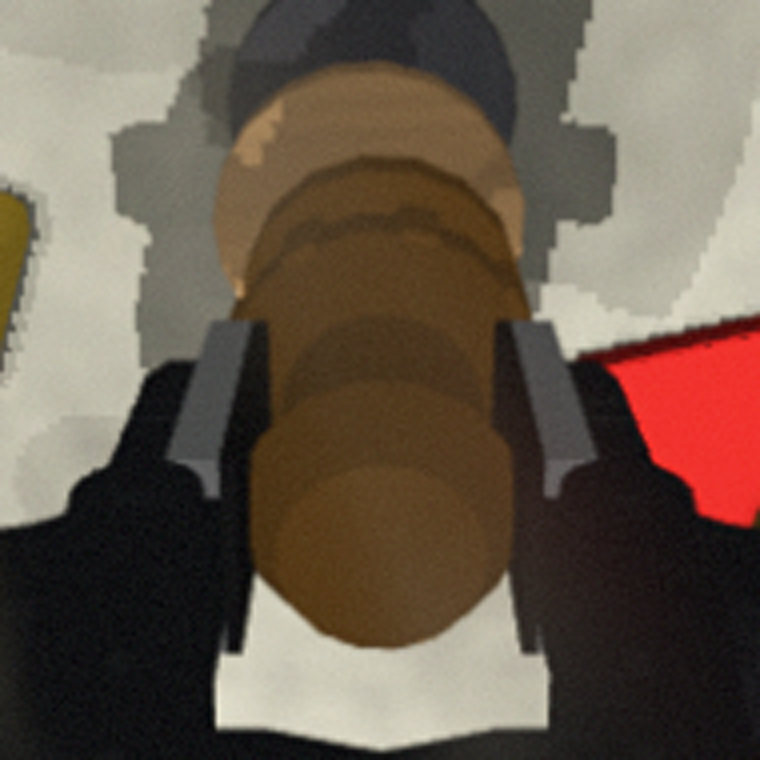

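```bash
python3 - <<'E'
from h import *
o,_=st()
P=lambda u,v:(190+u/4-.4,170+v/4-.4)
def fit(z,r,pts):
    w=np.array([onz('wrist',P(*p),z)[:2] for p in pts])
    from scipy.optimize import least_squares
    s=least_squares(lambda c:np.hypot(*(w-c).T)-r,w.mean(0)+[.01,0]);return s.x,s.fun.round(4)
print(fit(.1,.028,[(368,62),(300,78),(440,80),(240,140),(213,215),(500,140),(525,215)]))
zf=o['tool_pos'][2]-.0441
print(fit(zf,.022,[(385,156),(330,165),(440,166),(280,195),(255,235),(490,195),(515,235)]))
E
```

```text
t10.10 tcp [ 0.682  -0.101   0.1665] x [0.042 0.999 0.   ] z [ 0.001  0.    -1.   ] F [-0.3 -0.5 -1.8] w 0.0285 q [-0.16  0.58  0.42  1.28 -0.23  1.33  1.78]
(array([ 0.68097496, -0.10253869]), array([ 0.0006,  0.0004,  0.0002, -0.0011, -0.0002, -0.0008, -0.0003]))
(array([ 0.68449931, -0.10000643]), array([-0.0005, -0.0002, -0.0003,  0.0004,  0.0004,  0.0005,  0.0004]))
```

{"fn": "servo_tool", "kwargs": {
  "series": [
    [[-0.0025, -0.0025, 0.01, 0], [0, 0, 0, 0], [0, 0, 0, 0]]
  ]
}}

```text
clock: 10.4
tool_pos: [0.6787, -0.1039, 0.1553]
orientation: [-0.0, 0.722, 0.692, -0.0]
contact_force: [-0.1, -0.2, -1.3]
width: 0.028
```

```bash
python3 - <<'E'
from h import *
o,_=st()
crop('wrist','w11',190,170,380,360,4)
crop('side','s11',300,140,400,240,6)
E
```

```text
t10.40 tcp [ 0.6787 -0.1039  0.1553] x [0.043 0.999 0.   ] z [-0.  0. -1.] F [-0.1 -0.2 -1.3] w 0.0280 q [-0.16  0.58  0.41  1.3  -0.23  1.31  1.78]
```

View pics/w11.png

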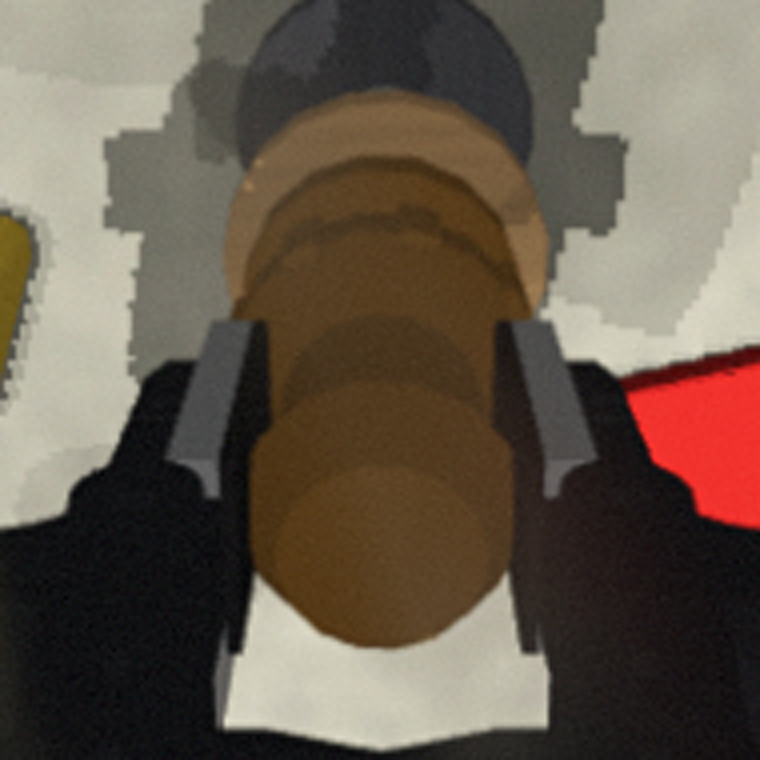

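View pics/s11.png

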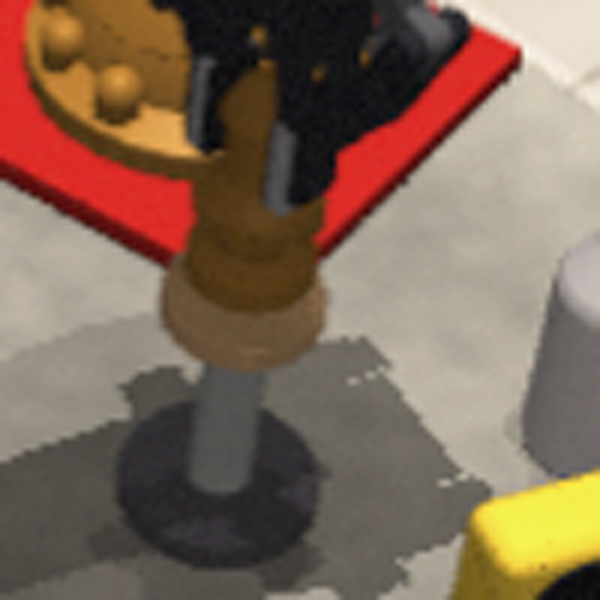

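```bash
python3 - <<'E'
from h import *
o,_=st()
P=lambda u,v:(190+u/4-.4,170+v/4-.4)
from scipy.optimize import least_squares
def fit(z,r,pts):
    w=np.array([onz('wrist',P(*p),z)[:2] for p in pts])
    s=least_squares(lambda c:np.hypot(*(w-c).T)-r,w.mean(0)+[.01,0]);return s.x,s.fun.round(4)
print(fit(.1,.028,[(386,90),(315,107),(455,106),(255,170),(225,240),(520,170),(548,240)]))
zf=o['tool_pos'][2]-.0441
print(fit(zf,.022,[(385,156),(330,165),(440,166),(280,195),(255,235),(490,195),(515,235)]))
E
```

```text
t10.50 tcp [ 0.6791 -0.1038  0.1556] x [0.043 0.999 0.   ] z [ 0.  0. -1.] F [-0.2  0.2 -1.3] w 0.0280 q [-0.16  0.58  0.41  1.3  -0.23  1.31  1.78]
(array([ 0.68082186, -0.10234703]), array([ 0.0008,  0.0005,  0.0004, -0.0013, -0.0004, -0.0012, -0.0005]))
(array([ 0.68157714, -0.10274553]), array([-0.0005, -0.0002, -0.0003,  0.0004,  0.0004,  0.0005,  0.0004]))
```

{"fn": "servo_tool", "kwargs": {
  "series": [
    [[0, -0.0015, 0.006, 0], [0, 0, 0.003, 0], [0, 0, 0, 0]]
  ]
}}

```text
clock: 10.8
tool_pos: [0.6771, -0.1036, 0.1453]
orientation: [-0.001, 0.722, 0.692, -0.001]
contact_force: [-0.2, -0.4, -1.2]
width: 0.0283
```

{"fn": "servo_tool", "kwargs": {
  "series": [
    [[0, 0, 0.0015, 0], [0, 0, 0, 0], [0, 0, 0, 0]]
  ]
}}

```text
clock: 11.1
tool_pos: [0.6777, -0.1038, 0.1448]
orientation: [0.0, 0.722, 0.692, 0.0]
contact_force: [-0.0, -0.9, -1.3]
width: 0.0279
```

{"fn": "servo_tool", "kwargs": {
  "series": [
    [[0, 0, 0.001, 0], [0, 0, 0, 0], [0, 0, 0, 0]]
  ]
}}

```text
clock: 11.4
tool_pos: [0.6778, -0.1037, 0.1442]
orientation: [0.0, 0.722, 0.692, 0.0]
contact_force: [0.5, 0.1, 0.6]
width: 0.0282
```

{"fn": "servo_tool", "kwargs": {
  "series": [
    [[0, 0, 0.0015, 0], [0, 0, 0, 0], [0, 0, 0, 0]]
  ]
}}

```text
clock: 11.7
tool_pos: [0.6783, -0.1038, 0.1441]
orientation: [0.001, 0.722, 0.692, 0.001]
contact_force: [-2.1, 1.4, 7.4]
width: 0.028
```

{"fn": "servo_tool", "kwargs": {
  "series": [
    [[0, 0, -0.0012, 0], [0, 0, 0, 0]]
  ]
}}

```text
clock: 11.9
tool_pos: [0.678, -0.1037, 0.1441]
orientation: [0.0, 0.722, 0.692, 0.0]
contact_force: [0.4, -0.6, 4.9]
width: 0.0281
```

{"fn": "servo_tool", "kwargs": {
  "series": [
    [[0, 0, 0, 0], [0, 0, 0, 0], [0, 0, 0, 0], [0, 0, 0, 0], [0, 0, 0, 0]]
  ],
  "jaw": -0.3
}}

```text
clock: 12.4
tool_pos: [0.6775, -0.1038, 0.1433]
orientation: [-0.0, 0.722, 0.692, -0.0]
contact_force: [0.5, -0.8, 1.3]
width: 0.0556
```

```bash
python3 - <<'E'
from h import *
o,_=st()
crop('wrist','w12',190,170,380,360,4)
crop('side','s12',300,140,400,240,6)
E
```

```text
t12.40 tcp [ 0.6775 -0.1038  0.1433] x [ 0.043  0.999 -0.   ] z [-0. -0. -1.] F [ 0.5 -0.8  1.3] w 0.0556 q [-0.16  0.59  0.41  1.32 -0.23  1.28  1.79]
```

View pics/w12.png

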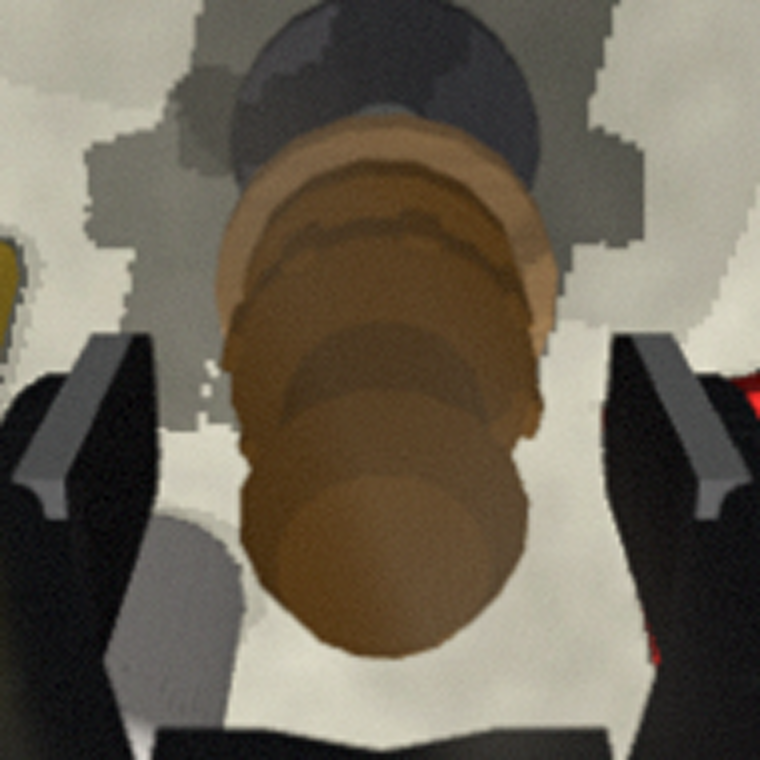

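View pics/s12.png

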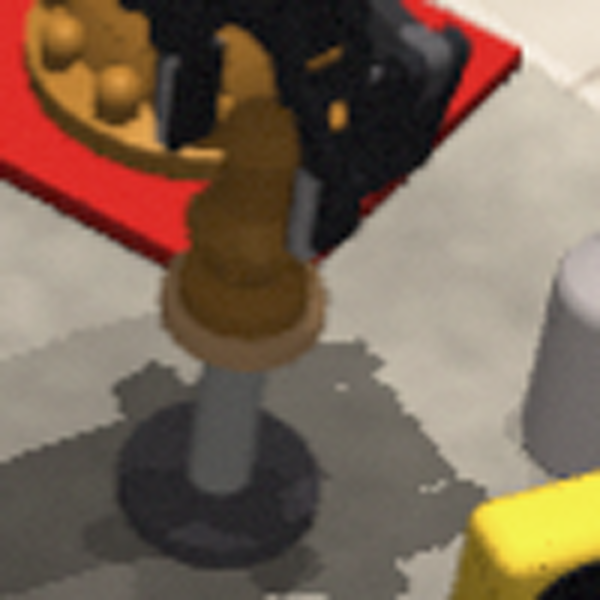

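{"fn": "servo_tool", "kwargs": {
  "series": [
    [[0, 0, -0.02, 0], [0, 0, -0.05, 0], [0, 0, -0.05, 0], [-0.014, -0.042, 0, 2], [-0.014, -0.042, 0, 0]]
  ],
  "jaw": -0.3
}}

```text
clock: 13.0
tool_pos: [0.5932, -0.1273, 0.2656]
orientation: [0.002, 0.734, 0.679, 0.001]
contact_force: [-0.3, -0.9, -0.1]
width: 0.0555
```

{"fn": "servo_tool", "kwargs": {
  "series": [
    [[-0.014, -0.042, 0.02, 0], [-0.014, -0.042, 0.04, 0], [0, 0, 0.04, 0], [0, 0, 0, 0], [0, 0, 0, 0]]
  ]
}}

```text
clock: 13.5
tool_pos: [0.5136, -0.146, 0.1708]
orientation: [-0.0, 0.734, 0.679, -0.0]
contact_force: [-0.6, -0.1, 0.9]
width: 0.0551
```

```bash
python3 - <<'E'
from h import *
go([.508,-.161,.06],85.6)
cv2.imwrite('pics/w13.png',manip.grab_frame('wrist')[:,:,::-1])
print(proj('wrist',[.508,-.161,.014]))
cv2.imwrite('pics/t13.png',manip.grab_frame('top')[:,:,::-1])
E
```

```text
t13.50 tcp [ 0.5136 -0.146   0.1708] x [ 0.077  0.997 -0.   ] z [-0. -0. -1.] F [-0.6 -0.1  0.9] w 0.0551 q [-0.18  0.24  0.47  1.73 -0.11  1.2   1.81]
shift tool [-0.0154 -0.0044  0.1108]
turn -0.02
[269.03501709 190.71391412]
```

View pics/w13.png

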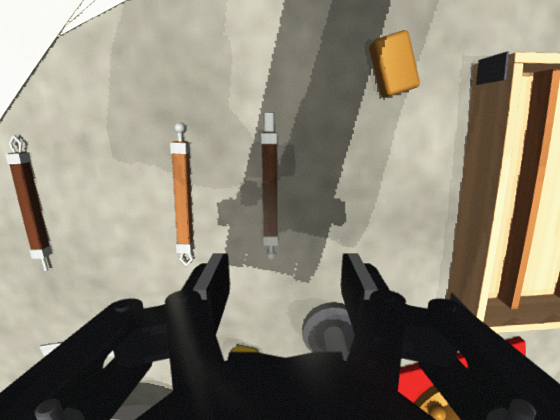

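View pics/t13.png

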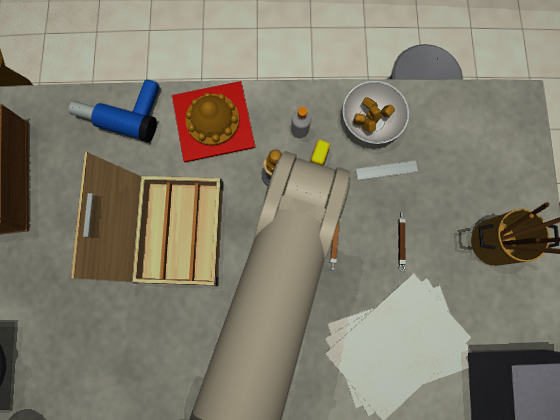

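{"fn": "servo_tool", "kwargs": {
  "series": [
    [[-0.015, -0.0055, 0.04, 0], [0, 0, 0.05, 0], [0, 0, 0.05, 0], [0, 0, 0, 0], [0, 0, 0, 0]]
  ]
}}

```text
clock: 14.1
tool_pos: [0.5077, -0.1611, 0.0314]
orientation: [0.0, 0.734, 0.679, -0.0]
contact_force: [0.6, -0.3, 1.5]
width: 0.0556
```

```bash
python3 - <<'E'
from h import *
go([.508,-.161,.003],85.6)
cv2.imwrite('pics/w14.png',manip.grab_frame('wrist')[:,:,::-1])
print(proj('wrist',[.508,-.161,.014]))
E
```

```text
t14.10 tcp [ 0.5077 -0.1611  0.0314] x [ 0.077  0.997 -0.001] z [ 0.    -0.001 -1.   ] F [ 0.6 -0.3  1.5] w 0.0556 q [-0.12  0.4   0.44  1.87 -0.21  0.91  1.92]
shift tool [0.0002 0.0003 0.0284]
turn -0.02
[284.8108894  251.85547323]
```

View pics/w14.png

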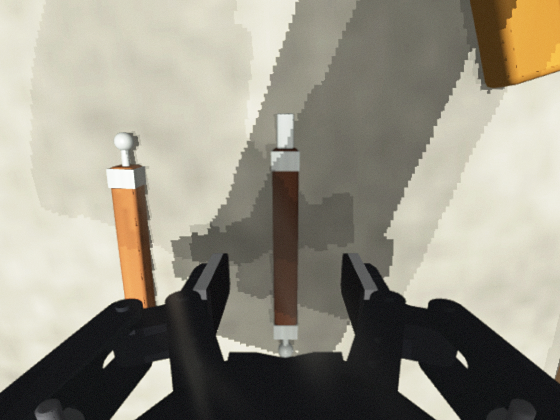

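{"fn": "servo_tool", "kwargs": {
  "series": [
    [[0, 0, 0.02, 0], [0, 0, 0.0075, 0], [0, 0, 0, 0], [0, 0, 0, 0]]
  ]
}}

```text
clock: 14.55
tool_pos: [0.5076, -0.1611, 0.0041]
orientation: [0.001, 0.734, 0.679, 0.001]
contact_force: [0.4, -0.7, 0.5]
width: 0.0554
```

{"fn": "servo_tool", "kwargs": {
  "series": [
    [[0, 0, 0, 0], [0, 0, 0, 0], [0, 0, 0, 0], [0, 0, 0, 0], [0, 0, 0, 0]]
  ],
  "jaw": 1,
  "squeeze": 30
}}

```text
clock: 15.05
tool_pos: [0.5068, -0.161, 0.003]
orientation: [0.0, 0.734, 0.679, 0.0]
contact_force: [-2.2, 0.8, 6.2]
width: 0.0132
```

{"fn": "servo_tool", "kwargs": {
  "series": [
    [[0, 0, -0.03, 0], [0, 0, -0.05, 0], [0, 0, -0.05, 0], [0, 0, 0, 8.5], [0, 0, 0, 8.5]]
  ]
}}

```text
clock: 15.55
tool_pos: [0.5075, -0.1612, 0.1344]
orientation: [0.001, 0.828, 0.561, 0.001]
contact_force: [-0.2, -0.2, -0.1]
width: 0.013
```

{"fn": "servo_tool", "kwargs": {
  "series": [
    [[0, 0, 0, 8.5], [0, 0, 0, 8.5], [0, 0, 0, 8.5], [0, 0, 0, 8.5], [0, 0, 0, 8.5]]
  ]
}}

```text
clock: 16.05
tool_pos: [0.5062, -0.1608, 0.1323]
orientation: [-0.0, 0.975, 0.222, -0.0]
contact_force: [0.4, 0.6, 0.0]
width: 0.0131
```

{"fn": "servo_tool", "kwargs": {
  "series": [
    [[0, 0, 0, 8.5], [0, 0, 0, 8.5], [0, 0, 0, 8.5], [0, 0, 0, 3], [0, 0, 0, 0]]
  ]
}}

```text
clock: 16.55
tool_pos: [0.5062, -0.1607, 0.1322]
orientation: [0.0, 1.0, -0.022, -0.0]
contact_force: [-0.4, 0.1, -0.1]
width: 0.0129
```

```bash
python3 - <<'E'
from h import *
go([.5936,.1336,.15],-2.4)
cv2.imwrite('pics/w15.png',manip.grab_frame('wrist')[:,:,::-1])
E
```

```text
t16.55 tcp [ 0.5062 -0.1607  0.1322] x [ 0.999 -0.043 -0.001] z [-0.001 -0.    -1.   ] F [-0.4  0.1 -0.1] w 0.0129 q [-0.36  0.31  0.73  1.79 -0.22  1.13  0.4 ]
shift tool [ 0.0745 -0.2978 -0.0179]
turn -0.08
```

View pics/w15.png

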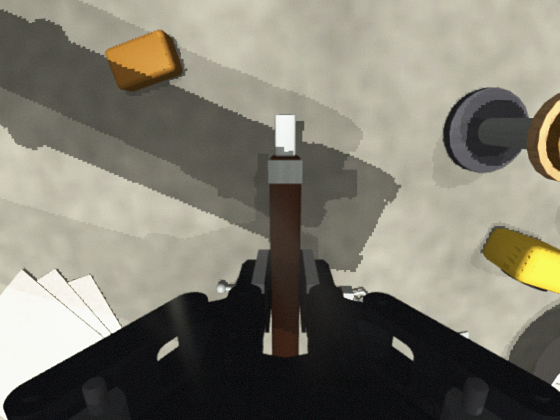

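{"fn": "servo_tool", "kwargs": {
  "series": [
    [[0, -0.04, -0.03, 0], [0, -0.045, 0, 0], [0.01, -0.045, 0, 0], [0.015, -0.045, 0, 0], [0.02, -0.045, 0, 0]]
  ]
}}

```text
clock: 17.1
tool_pos: [0.5608, 0.059, 0.1629]
orientation: [-0.001, 1.0, -0.02, 0.0]
contact_force: [0.6, -0.1, 0.2]
width: 0.0133
```

{"fn": "servo_tool", "kwargs": {
  "series": [
    [[0.02, -0.04, 0, 0], [0.0095, -0.038, 0, 0], [0, 0, 0.02, 0], [0, 0, 0, 0], [0, 0, 0, 0]]
  ]
}}

```text
clock: 17.6
tool_pos: [0.5932, 0.1323, 0.1423]
orientation: [0.001, 1.0, -0.022, -0.001]
contact_force: [0.1, -0.3, -0.4]
width: 0.0129
```

```bash
python3 - <<'E'
from h import *
go([.5936,.1336,.033],-2.4)
cv2.imwrite('pics/w16.png',manip.grab_frame('wrist')[:,:,::-1])
E
```

```text
t17.60 tcp [0.5932 0.1323 0.1423] x [ 0.999 -0.043 -0.001] z [-0.001 -0.001 -1.   ] F [ 0.1 -0.3 -0.4] w 0.0129 q [-0.71  0.45  0.59  1.57 -0.26  1.21 -0.12]
shift tool [ 0.0005 -0.0014  0.1093]
turn -0.07
```

View pics/w16.png

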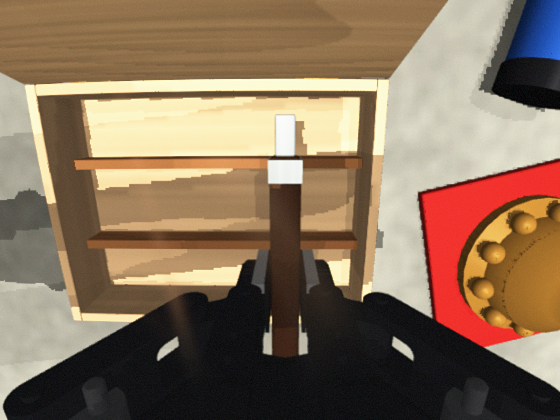

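{"fn": "servo_tool", "kwargs": {
  "series": [
    [[0.0005, -0.0014, 0.04, 0], [0, 0, 0.04, 0], [0, 0, 0.02, 0], [0, 0, 0, 0], [0, 0, 0, 0]]
  ]
}}

```text
clock: 18.15
tool_pos: [0.595, 0.1341, 0.044]
orientation: [-0.0, 1.0, -0.022, 0.001]
contact_force: [0.0, -0.7, 0.4]
width: 0.013
```

```bash
python3 - <<'E'
from h import *
go([.5936,.1336,.033],-2.4)
c=cal('wrist');print('cam',-c[2][:3,:3].T@c[2][:3,3])
cv2.imwrite('pics/w17.png',manip.grab_frame('wrist')[:,:,::-1])
crop('side','s17',100,40,320,250,3)
E
```

```text
t18.15 tcp [0.595  0.1341 0.044 ] x [ 0.999 -0.044  0.001] z [ 0.001  0.    -1.   ] F [ 0.  -0.7  0.4] w 0.0130 q [-0.68  0.55  0.54  1.66 -0.32  1.02 -0.07]
shift tool [-0.0014  0.0005  0.011 ]
turn -0.12
cam [0.59707737 0.20501486 0.18630118]
```

View pics/w17.png

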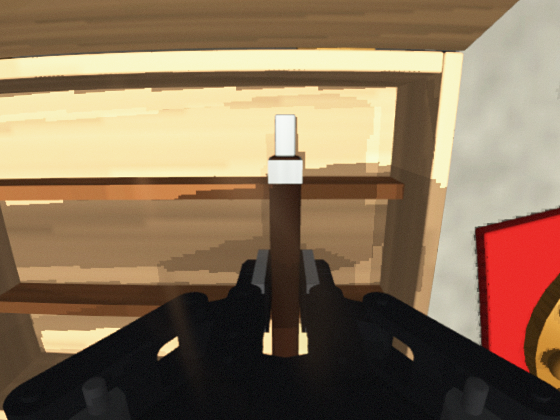

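View pics/s17.png

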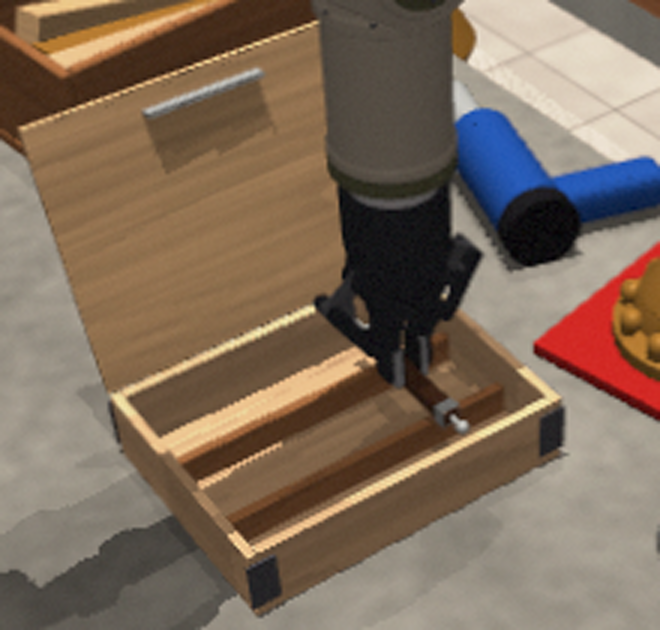

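{"fn": "servo_tool", "kwargs": {
  "series": [
    [[-0.001, 0, 0.005, 0], [0, 0, 0.003, 0], [0, 0, 0, 0], [0, 0, 0, 0]]
  ]
}}

```text
clock: 18.65
tool_pos: [0.5931, 0.1352, 0.0345]
orientation: [0.0, 1.0, -0.021, -0.0]
contact_force: [0.1, 0.0, -0.6]
width: 0.0128
```

{"fn": "servo_tool", "kwargs": {
  "series": [
    [[0, 0, 0.002, 0], [0, 0, 0, 0], [0, 0, 0, 0]]
  ]
}}

```text
clock: 18.95
tool_pos: [0.5935, 0.1352, 0.0331]
orientation: [-0.0, 1.0, -0.021, 0.0]
contact_force: [-1.8, -0.5, 5.0]
width: 0.0134
```

{"fn": "servo_tool", "kwargs": {
  "series": [
    [[0, 0, -0.001, 0], [0, 0, 0, 0], [0, 0, 0, 0], [0, 0, 0, 0], [0, 0, 0, 0]]
  ],
  "jaw": 0.3
}}

```text
clock: 19.45
tool_pos: [0.5931, 0.1351, 0.0333]
orientation: [0.0, 1.0, -0.021, -0.0]
contact_force: [-0.0, -0.0, 0.1]
width: 0.03
```

{"fn": "servo_tool", "kwargs": {
  "series": [
    [[0, 0, -0.02, 0], [0, 0, -0.05, 0], [0, 0, -0.05, 0], [0, 0, -0.03, 0], [0, 0, 0, 0]]
  ]
}}

```text
clock: 19.95
tool_pos: [0.5959, 0.1352, 0.1891]
orientation: [-0.002, 1.0, -0.022, 0.004]
contact_force: [-0.4, -0.2, -0.7]
width: 0.0299
```

```bash
python3 - <<'E'
from h import *
go([.510,-.2505,.15],83.3)
cv2.imwrite('pics/w18.png',manip.grab_frame('wrist')[:,:,::-1])
cv2.imwrite('pics/t18.png',manip.grab_frame('top')[:,:,::-1])
E
```

```text
t19.95 tcp [0.5959 0.1352 0.1891] x [ 0.999 -0.043  0.008] z [ 0.008  0.003 -1.   ] F [-0.4 -0.2 -0.7] w 0.0299 q [-0.72  0.41  0.6   1.51 -0.24  1.29 -0.13]
shift tool [-0.0696  0.3892  0.0372]
turn -85.77
```

View pics/w18.png

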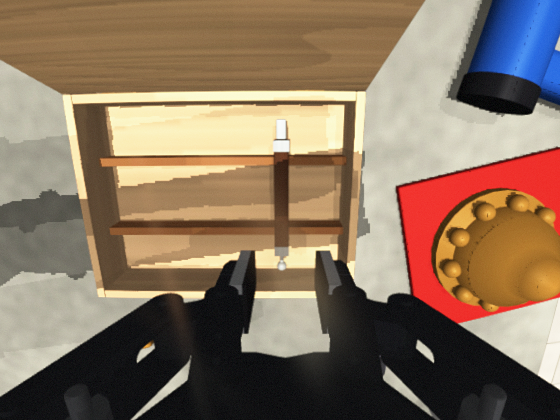

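View pics/t18.png

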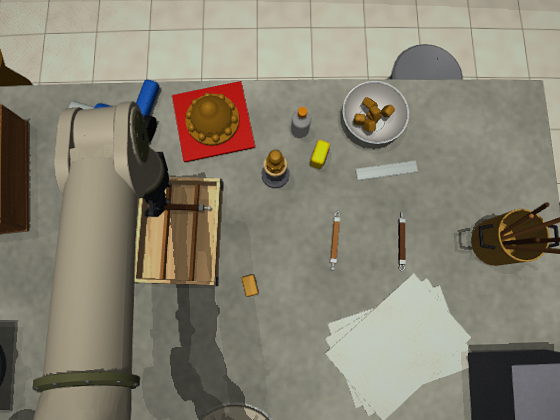

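{"fn": "servo_tool", "kwargs": {
  "series": [
    [[-0.03, 0.02, 0, -8.5], [-0.035, 0.045, 0, -8.5], [0, 0.05, 0, -8.5], [0, 0, 0, -8.5], [0, 0, 0, -8.5]]
  ]
}}

```text
clock: 20.55
tool_pos: [0.5462, 0.0293, 0.1817]
orientation: [-0.0, 0.942, 0.336, -0.002]
contact_force: [-0.5, 0.0, 0.4]
width: 0.0301
```

{"fn": "servo_tool", "kwargs": {
  "series": [
    [[0, 0, 0, -8.5], [0, 0, 0, -8.5], [0, 0, 0, -8.5], [0, 0, 0, -8.5], [0, 0, 0, -8.5]]
  ],
  "jaw": -0.3
}}

```text
clock: 21.05
tool_pos: [0.5462, 0.0313, 0.1813]
orientation: [-0.001, 0.755, 0.656, -0.002]
contact_force: [0.1, -0.8, 0.6]
width: 0.0556
```

```bash
python3 - <<'E'
from h import *
go([.510,-.2505,.15],83.3)
E
```

```text
t21.05 tcp [0.5462 0.0313 0.1813] x [ 0.14   0.99  -0.001] z [-0.004 -0.001 -1.   ] F [ 0.1 -0.8  0.6] w 0.0556 q [-0.48  0.26  0.44  1.68 -0.11  1.24  1.41]
shift tool [-0.284   0.0038  0.0317]
turn -1.37
```

{"fn": "servo_tool", "kwargs": {
  "series": [
    [[-0.045, 0, 0, -1.3], [-0.048, 0, 0, 0], [-0.048, 0, 0, 0], [-0.048, 0, 0, 0], [-0.048, 0, 0.02, 0]]
  ]
}}

```text
clock: 21.55
tool_pos: [0.5171, -0.2041, 0.1645]
orientation: [0.001, 0.75, 0.662, 0.0]
contact_force: [1.3, -0.9, 0.4]
width: 0.0552
```

{"fn": "servo_tool", "kwargs": {
  "series": [
    [[-0.04, 0.004, 0.03, 0], [0, 0, 0.04, 0], [0, 0, 0.04, 0], [0, 0, 0, 0], [0, 0, 0, 0]]
  ]
}}

```text
clock: 22.05
tool_pos: [0.515, -0.2416, 0.0535]
orientation: [-0.001, 0.75, 0.662, -0.001]
contact_force: [0.7, 0.3, 0.4]
width: 0.0553
```

```bash
python3 - <<'E'
from h import *
go([.510,-.2505,.003],83.3)
cv2.imwrite('pics/w19.png',manip.grab_frame('wrist')[:,:,::-1])
print(proj('wrist',[.51,-.2505,.014]))
E
```

```text
t22.05 tcp [ 0.515  -0.2416  0.0535] x [0.124 0.992 0.   ] z [-0.004  0.001 -1.   ] F [0.7 0.3 0.4] w 0.0553 q [-0.04  0.46  0.54  1.76 -0.28  1.    2.05]
shift tool [-0.0095 -0.0037  0.0505]
turn -0.43
[269.72174458 231.09590476]
```

View pics/w19.png

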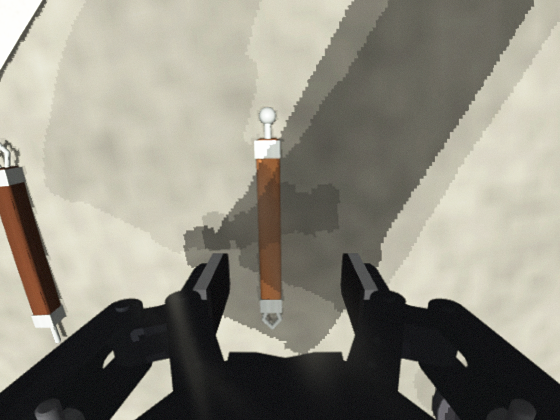

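{"fn": "servo_tool", "kwargs": {
  "series": [
    [[-0.0095, -0.0045, 0.025, -0.4], [0, 0, 0.02, 0], [0, 0, 0.005, 0], [0, 0, 0, 0], [0, 0, 0, 0]]
  ]
}}

```text
clock: 22.6
tool_pos: [0.5118, -0.2511, 0.0062]
orientation: [0.001, 0.747, 0.665, 0.001]
contact_force: [0.7, 0.3, 0.5]
width: 0.0556
```

{"fn": "servo_tool", "kwargs": {
  "series": [
    [[0, 0, 0, 0], [0, 0, 0, 0], [0, 0, 0, 0], [0, 0, 0, 0], [0, 0, 0, 0]]
  ],
  "jaw": 1
}}

```text
clock: 23.1
tool_pos: [0.511, -0.251, 0.0051]
orientation: [0.0, 0.747, 0.664, 0.0]
contact_force: [-1.4, 1.1, 6.3]
width: 0.0129
```

{"fn": "servo_tool", "kwargs": {
  "series": [
    [[0, 0, -0.03, 0], [0, 0, -0.05, 0], [0, 0, -0.05, 0], [0, 0, -0.03, 8.5], [0, 0, 0, 8.5]]
  ]
}}

```text
clock: 23.6
tool_pos: [0.5127, -0.2525, 0.1697]
orientation: [0.003, 0.839, 0.544, 0.003]
contact_force: [1.2, 0.3, -1.0]
width: 0.0129
```

{"fn": "servo_tool", "kwargs": {
  "series": [
    [[0, 0, 0, 8.5], [0, 0, 0, 8.5], [0, 0, 0, 8.5], [0, 0, 0, 8.5], [0, 0, 0, 8.5]]
  ]
}}

```text
clock: 24.1
tool_pos: [0.5102, -0.2508, 0.1642]
orientation: [-0.0, 0.979, 0.203, -0.0]
contact_force: [-0.4, -0.3, -0.0]
width: 0.0125
```

{"fn": "servo_tool", "kwargs": {
  "series": [
    [[0, 0, 0, 8.5], [0, 0, 0, 8.5], [0, 0, 0, 8.5], [0, 0, 0, 0.5], [0, 0, 0, 0]]
  ]
}}

```text
clock: 24.6
tool_pos: [0.5104, -0.2508, 0.1642]
orientation: [0.0, 1.0, -0.017, -0.0]
contact_force: [0.6, -0.8, -0.6]
width: 0.0132
```

```bash
python3 - <<'E'
from h import *
go([.5337,.1361,.15],-2.4)
E
```

```text
t24.60 tcp [ 0.5104 -0.2508  0.1642] x [ 0.999 -0.035 -0.001] z [-0.001 -0.    -1.   ] F [ 0.6 -0.8 -0.6] w 0.0132 q [-0.28  0.4   0.88  1.66 -0.33  1.24  0.64]
shift tool [ 0.0098 -0.3875  0.0141]
turn 0.4
```

{"fn": "servo_tool", "kwargs": {
  "series": [
    [[0, -0.04, 0, 0.4], [0, -0.048, 0, 0], [0, -0.048, 0, 0], [0, -0.048, 0, 0], [0, -0.048, 0, 0]]
  ]
}}

```text
clock: 25.1
tool_pos: [0.5206, -0.0173, 0.1646]
orientation: [-0.0, 1.0, -0.021, 0.0]
contact_force: [0.5, -0.2, -0.2]
width: 0.0128
```

{"fn": "servo_tool", "kwargs": {
  "series": [
    [[0.003, -0.048, 0, 0], [0.003, -0.048, 0, 0], [0.004, -0.04, 0, 0], [0, -0.02, 0.02, 0], [0, 0, 0, 0]]
  ]
}}

```text
clock: 25.6
tool_pos: [0.5362, 0.1407, 0.1418]
orientation: [0.0, 1.0, -0.018, -0.002]
contact_force: [-1.0, 0.5, -1.4]
width: 0.0132
```

```bash
python3 - <<'E'
from h import *
go([.5337,.1361,.036],-2.4)
cv2.imwrite('pics/w20.png',manip.grab_frame('wrist')[:,:,::-1])
E
```

```text
t25.60 tcp [0.5362 0.1407 0.1418] x [ 0.999 -0.035 -0.004] z [-0.004 -0.    -1.   ] F [-1.   0.5 -1.4] w 0.0132 q [-0.91  0.36  0.75  1.72 -0.26  1.17 -0.12]
shift tool [-0.0019  0.0047  0.1058]
turn 0.38
```

View pics/w20.png

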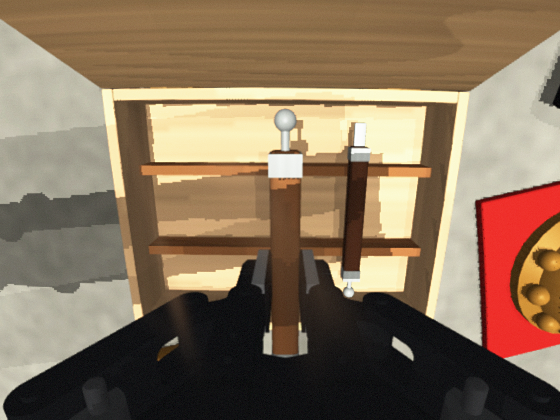

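{"fn": "servo_tool", "kwargs": {
  "series": [
    [[-0.002, 0.004, 0.04, 0.3], [0, 0, 0.04, 0], [0, 0, 0.014, 0], [0, 0, 0, 0], [0, 0, 0, 0]]
  ]
}}

```text
clock: 26.15
tool_pos: [0.537, 0.1316, 0.052]
orientation: [-0.0, 1.0, -0.026, 0.001]
contact_force: [0.6, 0.5, -0.3]
width: 0.0129
```

```bash
python3 - <<'E'
from h import *
go([.5337,.1361,.035],-2.4)
E
```

```text
t26.15 tcp [0.537  0.1316 0.052 ] x [ 0.999 -0.052  0.002] z [ 0.002  0.    -1.   ] F [ 0.6  0.5 -0.3] w 0.0129 q [-0.86  0.46  0.71  1.81 -0.36  0.99 -0.06]
shift tool [-0.0035 -0.0043  0.017 ]
turn -0.56
```

{"fn": "servo_tool", "kwargs": {
  "series": [
    [[-0.0035, -0.0043, 0.008, -0.5], [0, 0, 0.004, 0], [0, 0, 0, 0], [0, 0, 0, 0]]
  ]
}}

```text
clock: 26.55
tool_pos: [0.5326, 0.137, 0.0386]
orientation: [-0.0, 1.0, -0.021, 0.0]
contact_force: [-0.5, -0.1, -0.4]
width: 0.0128
```

{"fn": "servo_tool", "kwargs": {
  "series": [
    [[0, 0, 0.002, 0], [0, 0, 0, 0], [0, 0, 0, 0]]
  ]
}}

```text
clock: 26.85
tool_pos: [0.5325, 0.1367, 0.0363]
orientation: [0.0, 1.0, -0.021, -0.0]
contact_force: [0.6, 0.9, -0.0]
width: 0.0129
```

{"fn": "servo_tool", "kwargs": {
  "series": [
    [[0, 0, 0.0015, 0], [0, 0, 0, 0], [0, 0, 0, 0]]
  ]
}}

```text
clock: 27.15
tool_pos: [0.5327, 0.1368, 0.0351]
orientation: [-0.0, 1.0, -0.021, 0.0]
contact_force: [-1.5, 0.3, 2.7]
width: 0.0129
```

{"fn": "servo_tool", "kwargs": {
  "series": [
    [[0, 0, 0, 0], [0, 0, 0, 0], [0, 0, 0, 0], [0, 0, 0, 0], [0, 0, 0, 0]]
  ],
  "jaw": 0.3
}}

```text
clock: 27.65
tool_pos: [0.5325, 0.1368, 0.0348]
orientation: [0.0, 1.0, -0.021, -0.0]
contact_force: [0.2, -0.1, -0.3]
width: 0.03
```

{"fn": "servo_tool", "kwargs": {
  "series": [
    [[0, 0, -0.02, 0], [0, 0, -0.05, 0], [0, 0, -0.05, 0], [0, 0, -0.03, 0], [0, 0, 0, 0]]
  ]
}}

```text
clock: 28.15
tool_pos: [0.5352, 0.1371, 0.1897]
orientation: [-0.002, 1.0, -0.021, 0.004]
contact_force: [0.7, 0.2, -0.6]
width: 0.03
```

```bash
python3 - <<'E'
from h import *
go([.5039,-.419,.15],86.3)
cv2.imwrite('pics/w21.png',manip.grab_frame('wrist')[:,:,::-1])
crop('top','t21',240,140,440,290,4)
E
```

```text
t28.15 tcp [0.5352 0.1371 0.1897] x [ 0.999 -0.043  0.007] z [ 0.007  0.003 -1.   ] F [ 0.7  0.2 -0.6] w 0.0300 q [-0.94  0.3   0.78  1.67 -0.22  1.25 -0.16]
shift tool [-0.0078  0.557   0.0375]
turn -88.75
```

View pics/w21.png

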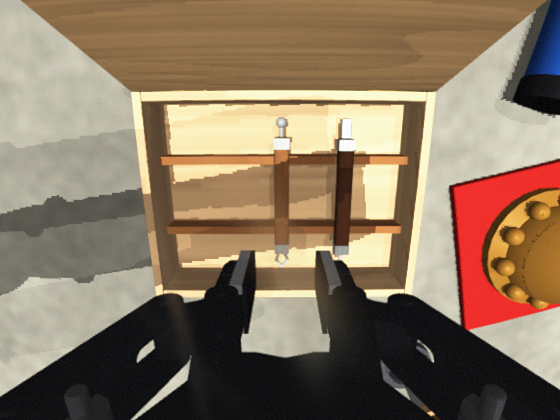

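View pics/t21.png

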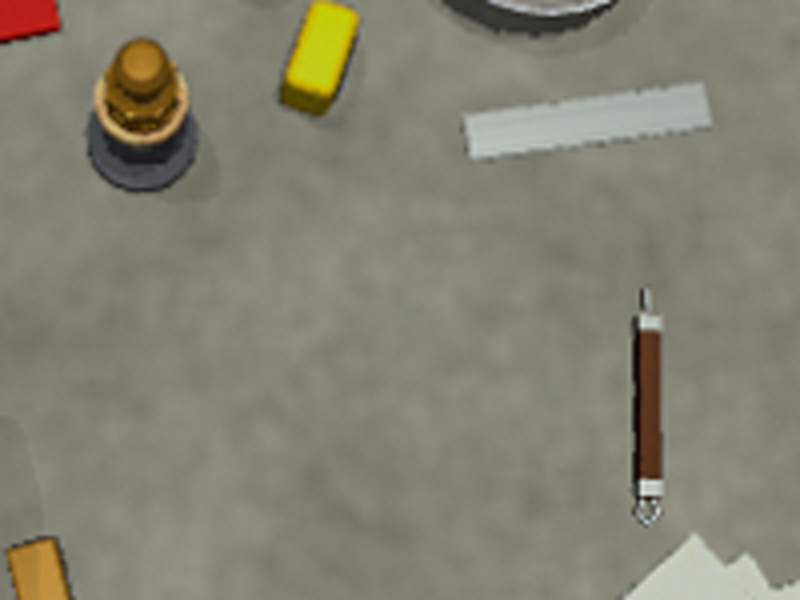

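{"fn": "servo_tool", "kwargs": {
  "series": [
    [[0, 0.04, 0, 0], [0, 0.048, 0, 0], [0, 0.048, 0, 0], [0, 0.048, 0, 0], [0, 0.048, 0, 0]]
  ],
  "jaw": -0.3
}}

```text
clock: 28.75
tool_pos: [0.5214, -0.0964, 0.1832]
orientation: [-0.0, 1.0, -0.021, -0.001]
contact_force: [1.2, 0.0, 0.5]
width: 0.0554
```

{"fn": "servo_tool", "kwargs": {
  "series": [
    [[0, 0.048, 0, 0], [0, 0.048, 0, 0], [0, 0.048, 0, 0], [0, 0.048, 0, 0], [0, 0.048, 0, 0]]
  ]
}}

```text
clock: 29.25
tool_pos: [0.5116, -0.3359, 0.1827]
orientation: [-0.001, 1.0, -0.021, -0.001]
contact_force: [1.0, 0.3, 0.6]
width: 0.0554
```

{"fn": "servo_tool", "kwargs": {
  "series": [
    [[0, 0, 0, -8.5], [0, 0, 0, -8.5], [0, 0, 0, -8.5], [0, 0, 0, -8.5], [0, 0, 0, -8.5]]
  ]
}}

```text
clock: 29.75
tool_pos: [0.5117, -0.3343, 0.1826]
orientation: [-0.001, 0.938, 0.345, -0.001]
contact_force: [-0.4, -1.1, -0.6]
width: 0.0555
```

{"fn": "servo_tool", "kwargs": {
  "series": [
    [[0, 0, 0, -8.5], [0, 0, 0, -8.5], [0, 0, 0, -8.5], [0, 0, 0, -8.5], [0, 0, 0, -8.5]]
  ]
}}

```text
clock: 30.25
tool_pos: [0.5117, -0.3342, 0.1826]
orientation: [-0.002, 0.749, 0.662, -0.001]
contact_force: [-0.0, -0.5, -0.5]
width: 0.0552
```

```bash
python3 - <<'E'
from h import *
go([.5039,-.419,.06],86.3)
crop('top','t22',340,180,440,290,5)
E
```

```text
t30.25 tcp [ 0.5117 -0.3342  0.1826] x [0.123 0.992 0.001] z [-0.003  0.002 -1.   ] F [-0.  -0.5 -0.5] w 0.0552 q [ 0.1   0.42  0.58  1.5  -0.24  1.29  2.15]
shift tool [-0.0853  0.0032  0.1224]
turn -3.39
```

View pics/t22.png

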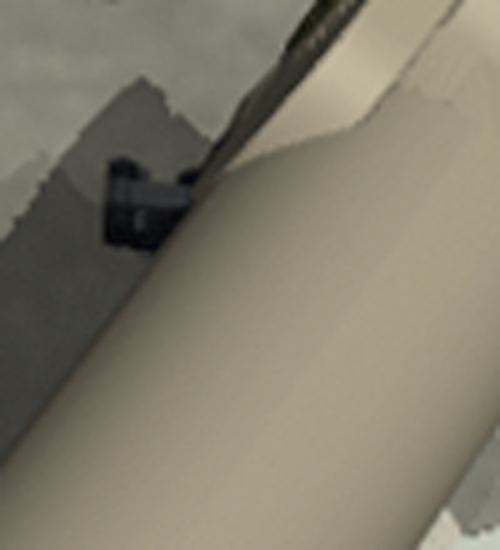

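{"fn": "servo_tool", "kwargs": {
  "series": [
    [[-0.042, 0.003, 0.02, -3.4], [-0.041, -0.003, 0.04, 0], [0, 0, 0.04, 0], [0, 0, 0.025, 0], [0, 0, 0, 0]]
  ]
}}

```text
clock: 30.8
tool_pos: [0.5017, -0.4099, 0.0588]
orientation: [-0.005, 0.733, 0.681, -0.001]
contact_force: [-0.2, 0.4, 0.3]
width: 0.0553
```

```bash
python3 - <<'E'
from h import *
go([.5039,-.419,.003],86.3)
cv2.imwrite('pics/w23.png',manip.grab_frame('wrist')[:,:,::-1])
print(proj('wrist',[.5039,-.419,.014]))
E
```

```text
t30.80 tcp [ 0.5017 -0.4099  0.0588] x [0.074 0.997 0.005] z [-0.009  0.006 -1.   ] F [-0.2  0.4  0.3] w 0.0553 q [ 0.26  0.62  0.54  1.52 -0.34  1.11  2.37]
shift tool [-0.0093  0.0033  0.0557]
turn -0.52
[271.62138893 237.37567459]
```

View pics/w23.png

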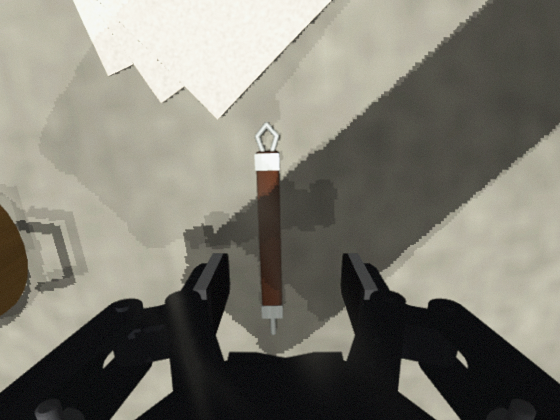

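{"fn": "servo_tool", "kwargs": {
  "series": [
    [[-0.009, 0.001, 0.025, -0.5], [0, 0, 0.02, 0], [0, 0, 0.005, 0], [0, 0, 0, 0], [0, 0, 0, 0]]
  ]
}}

```text
clock: 31.35
tool_pos: [0.5063, -0.4218, 0.0168]
orientation: [0.001, 0.729, 0.685, 0.0]
contact_force: [-0.6, -0.0, 0.2]
width: 0.0553
```

```bash
python3 - <<'E'
from h import *
go([.5039,-.419,.004],86.3)
cv2.imwrite('pics/w24.png',manip.grab_frame('wrist')[:,:,::-1])
print(proj('wrist',[.5039,-.419,.014]))
E
```

```text
t31.35 tcp [ 0.5063 -0.4218  0.0168] x [ 0.061  0.998 -0.001] z [ 0.002 -0.001 -1.   ] F [-0.6 -0.   0.2] w 0.0553 q [ 0.29  0.68  0.52  1.53 -0.37  1.03  2.41]
shift tool [ 0.0026 -0.0026  0.0128]
turn 0.18
[289.19298303 261.37720224]
```

View pics/w24.png

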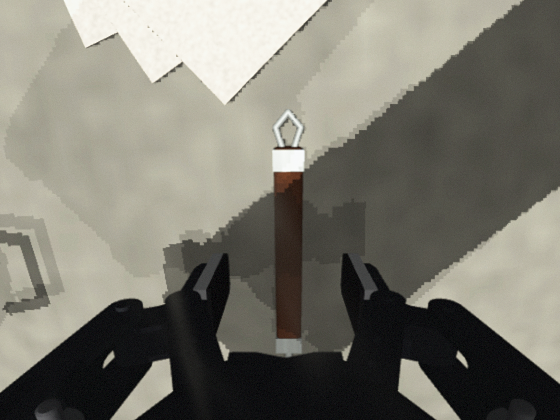

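Aligned at (288,250). Finish the descent and grip.

{"fn": "servo_tool", "kwargs": {
  "series": [
    [[0.0025, -0.0025, 0.009, 0], [0, 0, 0.003, 0], [0, 0, 0, 0], [0, 0, 0, 0]]
  ]
}}

```text
clock: 31.8
tool_pos: [0.5029, -0.4186, 0.0029]
orientation: [-0.0, 0.729, 0.685, -0.0]
contact_force: [0.7, -0.6, 0.7]
width: 0.0554
```

{"fn": "servo_tool", "kwargs": {
  "series": [
    [[0, 0, 0, 0], [0, 0, 0, 0], [0, 0, 0, 0], [0, 0, 0, 0], [0, 0, 0, 0]]
  ],
  "jaw": 1
}}

```text
clock: 32.3
tool_pos: [0.5031, -0.4189, 0.0032]
orientation: [0.0, 0.729, 0.685, 0.0]
contact_force: [-0.3, 0.1, 1.2]
width: 0.013
```

{"fn": "servo_tool", "kwargs": {
  "series": [
    [[0, 0, -0.03, 0], [0, 0, -0.05, 0], [0, 0, -0.05, 0], [0, 0, -0.03, 8.5], [0, 0, 0, 8.5]]
  ]
}}

```text
clock: 32.8
tool_pos: [0.5047, -0.4208, 0.1691]
orientation: [0.004, 0.823, 0.567, 0.002]
contact_force: [0.2, 0.2, -0.2]
width: 0.0128
```

{"fn": "servo_tool", "kwargs": {
  "series": [
    [[0, 0, 0, 8.5], [0, 0, 0, 8.5], [0, 0, 0, 8.5], [0, 0, 0, 8.5], [0, 0, 0, 8.5]]
  ]
}}

```text
clock: 33.3
tool_pos: [0.5029, -0.4185, 0.1628]
orientation: [-0.0, 0.973, 0.23, -0.0]
contact_force: [0.3, 0.2, -1.3]
width: 0.013
```

{"fn": "servo_tool", "kwargs": {
  "series": [
    [[0, 0, 0, 8.5], [0, 0, 0, 8.5], [0, 0, 0, 8.5], [0, 0, 0, 4], [0, 0, 0, 0]]
  ]
}}

```text
clock: 33.8
tool_pos: [0.5029, -0.4184, 0.1626]
orientation: [-0.0, 1.0, -0.022, -0.0]
contact_force: [0.3, 0.2, -0.4]
width: 0.013
```

```bash
python3 - <<'E'
from h import *
go([.4738,.1386,.16],-2.4)
E
```

```text
t33.80 tcp [ 0.5029 -0.4184  0.1626] x [ 0.999 -0.045 -0.001] z [-0.001  0.    -1.   ] F [ 0.3  0.2 -0.4] w 0.0130 q [ 0.06  0.63  0.91  1.41 -0.49  1.34  0.94]
shift tool [-0.0541 -0.5552  0.0027]
turn -0.17
```

{"fn": "servo_tool", "kwargs": {
  "series": [
    [[0, -0.04, 0, 0], [0, -0.047, 0, 0], [0, -0.047, 0, 0], [0, -0.047, 0, 0], [0, -0.047, 0, 0]]
  ]
}}

```text
clock: 34.3
tool_pos: [0.5128, -0.189, 0.1629]
orientation: [-0.0, 1.0, -0.021, 0.0]
contact_force: [-0.5, -0.8, 0.8]
width: 0.0129
```

{"fn": "servo_tool", "kwargs": {
  "series": [
    [[0, -0.047, 0, 0], [0, -0.047, 0, 0], [-0.009, -0.047, 0, 0], [-0.01, -0.047, 0, 0], [-0.01, -0.047, 0, 0]]
  ]
}}

```text
clock: 34.8
tool_pos: [0.4938, 0.047, 0.1631]
orientation: [-0.0, 1.0, -0.021, 0.0]
contact_force: [1.2, 1.1, -0.2]
width: 0.0131
```

{"fn": "servo_tool", "kwargs": {
  "series": [
    [[-0.012, -0.047, 0, 0], [-0.013, -0.043, 0.02, 0], [0, 0, 0, 0], [0, 0, 0, 0]]
  ]
}}

```text
clock: 35.2
tool_pos: [0.4727, 0.1372, 0.1425]
orientation: [0.0, 1.0, -0.019, -0.0]
contact_force: [0.5, -0.0, -0.5]
width: 0.0128
```

```bash
python3 - <<'E'
from h import *
go([.4738,.1386,.033],-2.4)
cv2.imwrite('pics/w25.png',manip.grab_frame('wrist')[:,:,::-1])
E
```

```text
t35.20 tcp [0.4727 0.1372 0.1425] x [ 0.999 -0.039 -0.001] z [-0.001 -0.001 -1.   ] F [ 0.5 -0.  -0.5] w 0.0128 q [-1.16  0.23  0.93  1.88 -0.2   1.13 -0.19]
shift tool [ 0.0012 -0.0015  0.1095]
turn 0.18
```

View pics/w25.png

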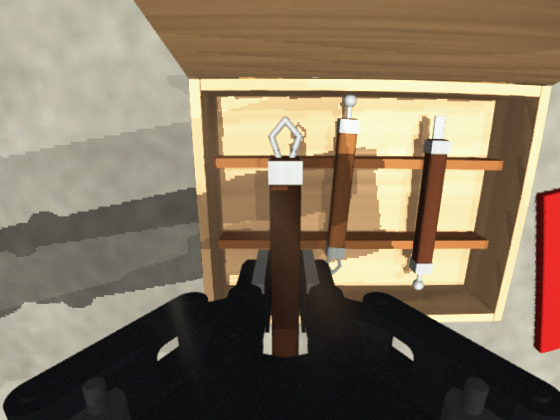

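{"fn": "servo_tool", "kwargs": {
  "series": [
    [[0.001, -0.0015, 0.04, 0], [0, 0, 0.04, 0], [0, 0, 0.018, 0], [0, 0, 0, 0], [0, 0, 0, 0]]
  ]
}}

```text
clock: 35.75
tool_pos: [0.4754, 0.1362, 0.0459]
orientation: [0.0, 1.0, -0.023, 0.0]
contact_force: [1.3, -0.3, -0.2]
width: 0.0132
```

{"fn": "servo_tool", "kwargs": {
  "series": [
    [[0, 0, 0, 0], [0, 0, 0, 0]]
  ]
}}

```text
clock: 35.95
tool_pos: [0.4756, 0.1377, 0.0464]
orientation: [-0.001, 1.0, -0.022, 0.001]
contact_force: [-0.3, 0.6, -0.4]
width: 0.0131
```

```bash
python3 - <<'E'
from h import *
go([.4738,.1386,.033],-2.4)
E
```

```text
t35.95 tcp [0.4756 0.1377 0.0464] x [ 0.999 -0.044  0.002] z [ 0.002  0.001 -1.   ] F [-0.3  0.6 -0.4] w 0.0131 q [-1.06  0.39  0.86  1.97 -0.36  0.94 -0.07]
shift tool [-0.0019 -0.0008  0.0134]
turn -0.14
```

{"fn": "servo_tool", "kwargs": {
  "series": [
    [[-0.0015, -0.0008, 0.008, 0], [0, 0, 0.004, 0], [0, 0, 0, 0], [0, 0, 0, 0]]
  ]
}}

```text
clock: 36.35
tool_pos: [0.4731, 0.1389, 0.033]
orientation: [-0.0, 1.0, -0.022, 0.0]
contact_force: [0.3, 0.2, 2.2]
width: 0.0132
```

{"fn": "servo_tool", "kwargs": {
  "series": [
    [[0, 0, 0.0015, 0], [0, 0, 0, 0], [0, 0, 0, 0]]
  ]
}}

```text
clock: 36.65
tool_pos: [0.4732, 0.139, 0.0328]
orientation: [-0.001, 1.0, -0.022, -0.0]
contact_force: [-8.3, 0.3, 23.8]
width: 0.0129
```

{"fn": "servo_tool", "kwargs": {
  "series": [
    [[0, 0, -0.0015, 0], [0, 0, 0, 0]]
  ]
}}

```text
clock: 36.85
tool_pos: [0.473, 0.1385, 0.033]
orientation: [-0.0, 1.0, -0.022, 0.0]
contact_force: [-0.2, -0.1, 3.6]
width: 0.0133
```

{"fn": "servo_tool", "kwargs": {
  "series": [
    [[0, 0, 0, 0], [0, 0, 0, 0], [0, 0, 0, 0], [0, 0, 0, 0], [0, 0, 0, 0]]
  ],
  "jaw": 0.3
}}

```text
clock: 37.35
tool_pos: [0.473, 0.1384, 0.0329]
orientation: [0.0, 1.0, -0.022, -0.0]
contact_force: [0.2, 0.2, -0.4]
width: 0.0302
```

{"fn": "servo_tool", "kwargs": {
  "series": [
    [[0, 0, -0.02, 0], [0, 0, -0.05, 0], [0, 0, -0.05, 0], [0, 0, -0.04, 0], [0, 0, -0.04, 0]]
  ]
}}

```text
clock: 37.85
tool_pos: [0.473, 0.1382, 0.2349]
orientation: [-0.0, 1.0, -0.022, 0.0]
contact_force: [0.6, 0.3, -0.7]
width: 0.03
```

{"fn": "servo_tool", "kwargs": {
  "series": [
    [[0.02, 0.02, -0.05, 0], [0.03, 0.03, -0.05, 0], [0.02, 0.02, 0, 0], [0, 0, 0, 0], [0, 0, 0, 0]]
  ],
  "jaw": 1
}}

```text
clock: 38.35
tool_pos: [0.5306, 0.0749, 0.3142]
orientation: [0.0, 1.0, -0.023, -0.0]
contact_force: [0.1, 0.9, 0.1]
width: -0.0
```

```bash
python3 - <<'E'
from h import *
st()
cv2.imwrite('pics/w26.png',manip.grab_frame('wrist')[:,:,::-1])
cv2.imwrite('pics/t26.png',manip.grab_frame('top')[:,:,::-1])
crop('side','s26',80,30,420,250,2.3)
E
```

```text
t38.35 tcp [0.5306 0.0749 0.3142] x [ 0.999 -0.046 -0.001] z [-0.001 -0.001 -1.   ] F [0.1 0.9 0.1] w -0.0000 q [-1.04  0.24  1.04  1.5  -0.21  1.52 -0.06]
```

View pics/w26.png

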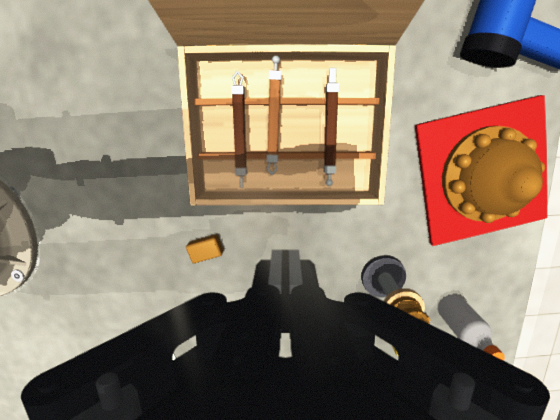

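View pics/t26.png

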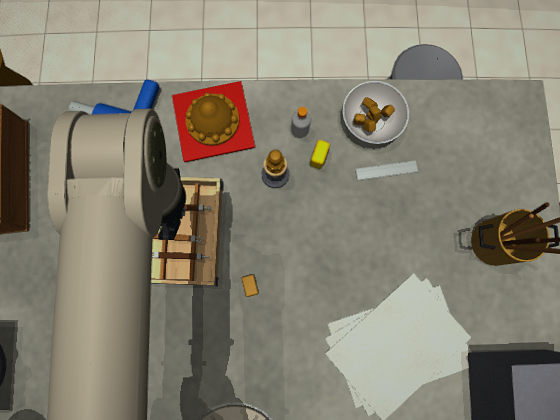

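View pics/s26.png

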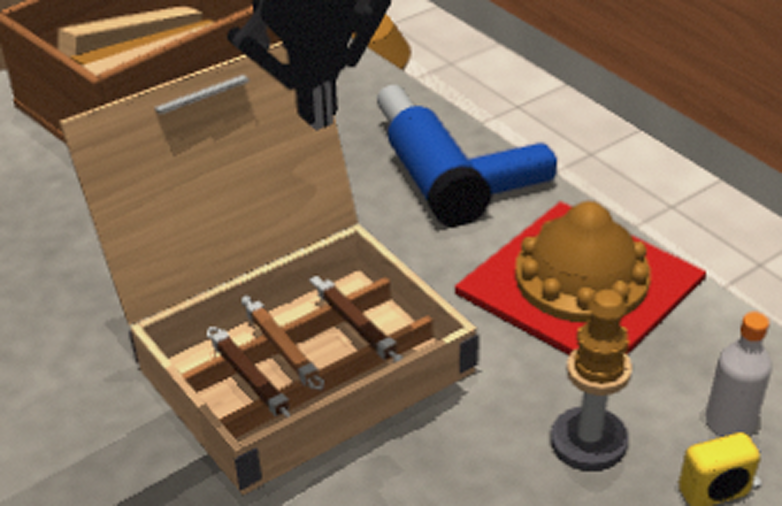

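```bash
python3 - <<'E'
import cv2
im=cv2.imread('pics/w26.png');cv2.imwrite('pics/w26c.png',cv2.resize(im[35:215,175:400],None,fx=3.5,fy=3.3,interpolation=cv2.INTER_CUBIC))
E
```

```text
(no output)
```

View pics/w26c.png

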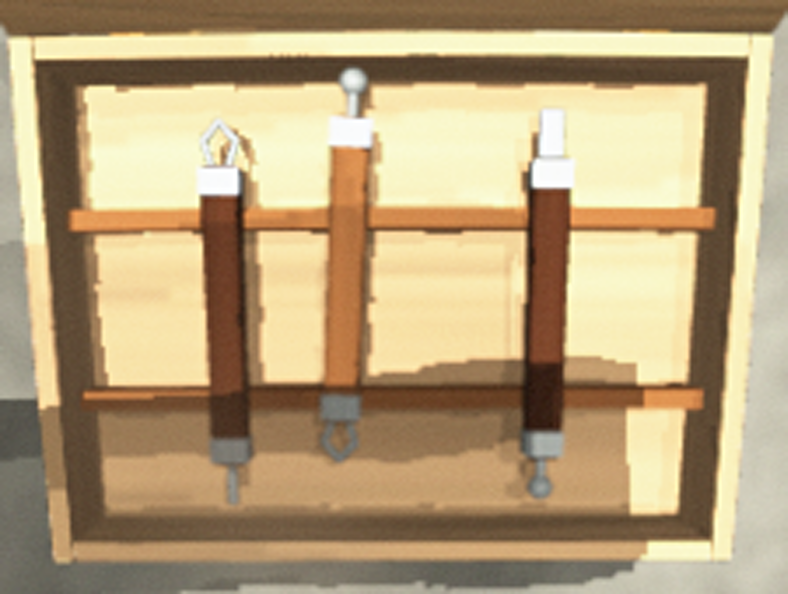

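```bash
python3 - <<'E'
from h import *
o,_=st()
P=lambda u,v:(175+u/3.5-.35,35+v/3.3-.35)
for n,a,b in(('C',(220,165),(230,460)),('B',(350,116),(340,418)),('A',(551,158),(543,456))):
    p,q=onz('wrist',P(*a),.044),onz('wrist',P(*b),.044);d=p-q
    print(n,((p+q)/2).round(4),np.linalg.norm(d).round(4),np.degrees(np.arctan2(d[1],d[0])).round(1))
go([.516,.15,.1],-2.4)
E
```

```text
t38.50 tcp [0.5299 0.0767 0.314 ] x [ 0.999 -0.043 -0.001] z [-0.001  0.    -1.   ] F [ 1.  -0.  -0.1] w 0.0002 q [-1.05  0.24  1.04  1.5  -0.21  1.52 -0.06]
C [0.4712 0.1394 0.044 ] 0.1132 87.4
B [0.5165 0.1546 0.044 ] 0.1136 85.2
A [0.5904 0.1364 0.044 ] 0.114 88.2
t38.50 tcp [0.5299 0.0767 0.314 ] x [ 0.999 -0.043 -0.001] z [-0.001  0.    -1.   ] F [ 1.  -0.  -0.1] w 0.0002 q [-1.05  0.24  1.04  1.5  -0.21  1.52 -0.06]
shift tool [-0.0167 -0.0726  0.2141]
turn -0.04
```

{"fn": "servo_tool", "kwargs": {
  "series": [
    [[-0.008, -0.035, 0.03, 1], [-0.009, -0.034, 0.05, 1.3], [0, 0, 0.05, 0], [0, 0, 0.05, 0], [0, 0, 0.02, 0]]
  ],
  "jaw": 0.3
}}

```text
clock: 39.0
tool_pos: [0.5147, 0.1403, 0.119]
orientation: [0.001, 0.999, -0.041, -0.003]
contact_force: [-0.3, 0.3, 0.6]
width: 0.0302
```

{"fn": "servo_tool", "kwargs": {
  "series": [
    [[0, 0, 0, 0], [0, 0, 0, 0], [0, 0, 0, 0]]
  ]
}}

```text
clock: 39.3
tool_pos: [0.5195, 0.1397, 0.1256]
orientation: [-0.001, 0.999, -0.042, 0.001]
contact_force: [-0.1, 1.6, 0.3]
width: 0.0299
```

```bash
python3 - <<'E'
from h import *
go([.516,.146,.034],-4.8)
cv2.imwrite('pics/w27.png',manip.grab_frame('wrist')[:,:,::-1])
print(proj('wrist',[.5165,.1546,.044]))
E
```

```text
t39.30 tcp [0.5195 0.1397 0.1256] x [ 0.996 -0.084  0.002] z [ 0.002  0.001 -1.   ] F [-0.1  1.6  0.3] w 0.0299 q [-1.08  0.39  0.94  1.79 -0.34  1.14 -0.11]
shift tool [-0.0043 -0.0058  0.0916]
turn 0.01
[280.31301423 200.36606614]
```

View pics/w27.png

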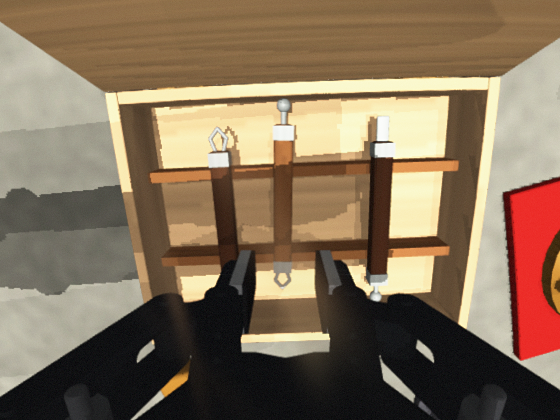

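{"fn": "servo_tool", "kwargs": {
  "series": [
    [[-0.003, -0.0058, 0.03, 0], [0, 0, 0.03, 0], [0, 0, 0, 0], [0, 0, 0, 0], [0, 0, 0, 0]]
  ]
}}

```text
clock: 39.85
tool_pos: [0.5174, 0.1452, 0.0657]
orientation: [-0.001, 0.999, -0.042, 0.001]
contact_force: [0.1, -0.1, 0.3]
width: 0.0298
```

```bash
python3 - <<'E'
from h import *
go([.517,.146,.035],-4.8)
cv2.imwrite('pics/w28.png',manip.grab_frame('wrist')[:,:,::-1])
E
```

```text
t39.85 tcp [0.5174 0.1452 0.0657] x [ 0.996 -0.085  0.003] z [ 0.003  0.001 -1.   ] F [ 0.1 -0.1  0.3] w 0.0298 q [-1.04  0.46  0.89  1.85 -0.42  1.02 -0.06]
shift tool [-0.0006 -0.0007  0.0307]
turn -0.05
```

View pics/w28.png

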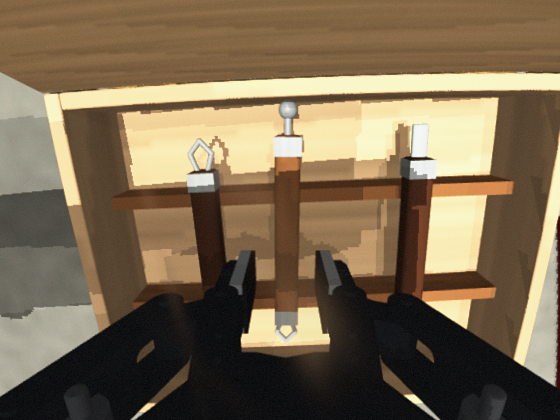

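{"fn": "servo_tool", "kwargs": {
  "series": [
    [[0, -0.001, 0.02, 0], [0, 0, 0.01, 0], [0, 0, 0, 0], [0, 0, 0, 0], [0, 0, 0, 0]]
  ]
}}

```text
clock: 40.4
tool_pos: [0.5167, 0.1461, 0.0345]
orientation: [-0.0, 0.999, -0.042, 0.0]
contact_force: [0.1, 0.6, 0.1]
width: 0.0298
```

{"fn": "servo_tool", "kwargs": {
  "series": [
    [[0, 0, 0, 0], [0, 0, 0, 0], [0, 0, 0, 0], [0, 0, 0, 0]]
  ],
  "jaw": 1
}}

```text
clock: 40.8
tool_pos: [0.5166, 0.1463, 0.0344]
orientation: [-0.0, 0.999, -0.042, 0.0]
contact_force: [-0.6, -0.6, 6.1]
width: 0.0127
```

{"fn": "servo_tool", "kwargs": {
  "series": [
    [[0, 0, -0.02, 0], [0, 0, -0.01, 0], [0, 0, 0, 0], [0, 0, 0, 0]]
  ]
}}

```text
clock: 41.2
tool_pos: [0.516, 0.1464, 0.0635]
orientation: [-0.0, 0.999, -0.042, 0.0]
contact_force: [-0.0, -0.5, -0.2]
width: 0.0131
```

```bash
python3 - <<'E'
from h import *
go([.5335,.1285,.05],-2.4)
E
```

```text
t41.20 tcp [0.516  0.1464 0.0635] x [ 0.996 -0.084  0.   ] z [ 0.  0. -1.] F [-0.  -0.5 -0.2] w 0.0131 q [-1.04  0.47  0.89  1.85 -0.42  1.02 -0.06]
shift tool [0.019  0.0164 0.0135]
turn -2.41
```

{"fn": "servo_tool", "kwargs": {
  "series": [
    [[0.0095, 0.008, 0, -1.2], [0.0095, 0.0084, 0, -1.2], [0, 0, 0.015, 0], [0, 0, 0, 0], [0, 0, 0, 0]]
  ]
}}

```text
clock: 41.7
tool_pos: [0.5325, 0.1287, 0.0473]
orientation: [0.0, 1.0, -0.021, -0.001]
contact_force: [-0.6, -0.1, 0.3]
width: 0.0131
```

```bash
python3 - <<'E'
from h import *
go([.5335,.129,.036],-2.4)
E
```

```text
t41.70 tcp [0.5325 0.1287 0.0473] x [ 0.999 -0.042 -0.003] z [-0.003 -0.001 -1.   ] F [-0.6 -0.1  0.3] w 0.0131 q [-0.96  0.51  0.85  1.83 -0.45  1.01  0.04]
shift tool [ 0.0011 -0.0003  0.0113]
turn -0.03
```

{"fn": "servo_tool", "kwargs": {
  "series": [
    [[0.001, 0, 0.006, 0], [0, 0, 0.004, 0], [0, 0, 0, 0], [0, 0, 0, 0]]
  ]
}}

```text
clock: 42.1
tool_pos: [0.5347, 0.1285, 0.0386]
orientation: [0.0, 1.0, -0.021, -0.0]
contact_force: [-0.1, -0.9, -0.5]
width: 0.013
```

{"fn": "servo_tool", "kwargs": {
  "series": [
    [[0, 0, 0.002, 0], [0, 0, 0, 0], [0, 0, 0, 0]]
  ]
}}

```text
clock: 42.4
tool_pos: [0.5348, 0.1284, 0.0368]
orientation: [-0.0, 1.0, -0.021, 0.0]
contact_force: [0.4, 0.0, -0.2]
width: 0.0128
```

{"fn": "servo_tool", "kwargs": {
  "series": [
    [[0, 0, 0.002, 0], [0, 0, 0, 0], [0, 0, 0, 0]]
  ]
}}

```text
clock: 42.7
tool_pos: [0.5348, 0.1283, 0.0346]
orientation: [0.0, 1.0, -0.021, -0.0]
contact_force: [0.5, -0.3, -0.2]
width: 0.0132
```

{"fn": "servo_tool", "kwargs": {
  "series": [
    [[0, 0, 0, 0], [0, 0, 0, 0], [0, 0, 0, 0], [0, 0, 0, 0], [0, 0, 0, 0]]
  ],
  "jaw": 0.3
}}

```text
clock: 43.2
tool_pos: [0.5348, 0.1284, 0.0347]
orientation: [-0.0, 1.0, -0.021, -0.0]
contact_force: [0.7, 0.3, 1.0]
width: 0.0299
```

{"fn": "servo_tool", "kwargs": {
  "series": [
    [[0, 0, -0.02, 0], [0, 0, -0.05, 0], [0, 0, -0.05, 0], [0, 0, -0.05, 0], [0, 0, -0.05, 0]]
  ]
}}

```text
clock: 43.7
tool_pos: [0.5344, 0.128, 0.2568]
orientation: [-0.0, 1.0, -0.021, -0.0]
contact_force: [1.2, 1.2, -0.1]
width: 0.0302
```

{"fn": "servo_tool", "kwargs": {
  "series": [
    [[0, 0.03, -0.05, 0], [0, 0.03, -0.01, 0], [0, 0, 0, 0], [0, 0, 0, 0]]
  ],
  "jaw": 1
}}

```text
clock: 44.1
tool_pos: [0.5325, 0.072, 0.3078]
orientation: [-0.001, 1.0, -0.022, 0.0]
contact_force: [-0.9, 1.4, -1.0]
width: -0.0003
```

```bash
python3 - <<'E'
from h import *
st()
crop('wrist','w30',140,20,440,230,2.6)
crop('top','t30',60,140,440,300,2)
E
```

```text
t44.10 tcp [0.5325 0.072  0.3078] x [ 0.999 -0.044  0.   ] z [ 0.     0.001 -1.   ] F [-0.9  1.4 -1. ] w -0.0003 q [-1.03  0.24  1.03  1.51 -0.21  1.51 -0.04]
```

View pics/w30.png

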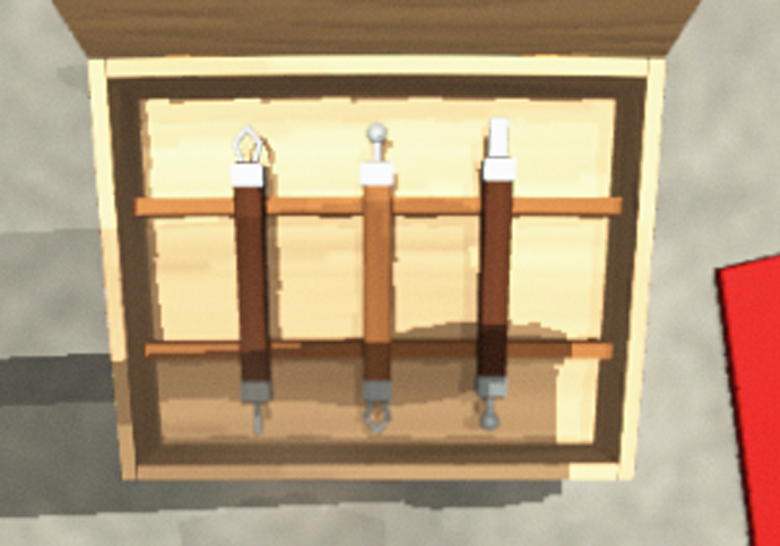

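View pics/t30.png

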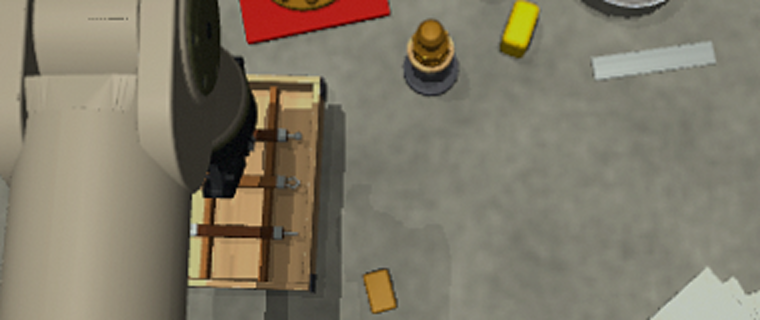

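```bash
python3 - <<'E'
from h import *
A=lambda u,v:(60+(u+.5)/4-.5,140+(v+.5)/3.75-.5)
yaw=np.radians(-2.4);ex=np.array([np.cos(yaw),np.sin(yaw),0]);ey=np.array([-np.sin(yaw),np.cos(yaw),0]);c=np.array([.5337,.1361,0])
for px,cx in ((A(105,45),.13),(A(50,517),-.13)):
    o,d=ray('top',px)
    n=ex; s=np.dot(c+cx*ex-o,n)/np.dot(d,n); p=o+s*d; q=p-c
    print(px,p,'yc',q@ey,'z',p[2],'theta',np.arctan2(p[2]-.058,-(q@ey-.098)),np.hypot(p[2]-.058,q@ey-.098))
h=c+.098*ey
print('hinge',h)
go(h+.13*ey+[0,0,.33],-2.4)
E
```

```text
(85.875, 151.63333333333333) [0.67018514 0.28810765 0.25225966] yc 0.1575897137428225 z 0.25225965736123745 theta 1.8684368726385767 0.20319386915469892
(72.125, 277.5) [0.40879718 0.26043823 0.34018477] yc 0.11899877672547801 z 0.34018476963779554 theta 1.6450744111629678 0.2829650028528302
hinge [0.53780381 0.23401404 0.        ]
t44.20 tcp [0.5321 0.0738 0.3067] x [ 0.999 -0.041 -0.001] z [-0.001  0.    -1.   ] F [0.9 0.1 0.6] w -0.0000 q [-1.03  0.25  1.03  1.51 -0.21  1.51 -0.04]
shift tool [-0.0008 -0.2903 -0.0233]
turn 0.04
```

{"fn": "servo_tool", "kwargs": {
  "series": [
    [[0, 0, -0.03, 0], [0, -0.04, 0, 0], [0, -0.048, 0, 0], [0, -0.048, 0, 0], [0, -0.048, 0, 0]]
  ]
}}

```text
clock: 44.7
tool_pos: [0.5393, 0.2599, 0.3364]
orientation: [0.0, 1.0, -0.02, -0.001]
contact_force: [0.7, 0.6, 0.3]
width: -0.0003
```

{"fn": "servo_tool", "kwargs": {
  "series": [
    [[0, -0.048, 0, 0], [0, -0.048, 0, 0], [0, -0.01, 0, 0], [0, 0, 0, 0], [0, 0, 0, 0]]
  ]
}}

```text
clock: 45.2
tool_pos: [0.5448, 0.3615, 0.3367]
orientation: [0.001, 1.0, -0.022, -0.0]
contact_force: [0.7, 0.2, 1.0]
width: 0.0001
```

```bash
python3 - <<'E'
from h import *
h=np.array([.5378,.2340,0]);ey=np.array([.0419,.9991,0])
go(h+.105*ey+[0,0,.215],-2.4)
crop('side','s31',80,0,420,250,2.3)
cv2.imwrite('pics/w31.png',manip.grab_frame('wrist')[:,:,::-1])
E
```

```text
t45.20 tcp [0.5448 0.3615 0.3367] x [ 0.999 -0.043 -0.001] z [-0.001 -0.002 -1.   ] F [0.7 0.2 1. ] w 0.0001 q [-1.15  0.54  0.9   1.09 -0.42  1.68 -0.41]
shift tool [-0.0015  0.0225  0.1218]
turn -0.07
```

View pics/s31.png

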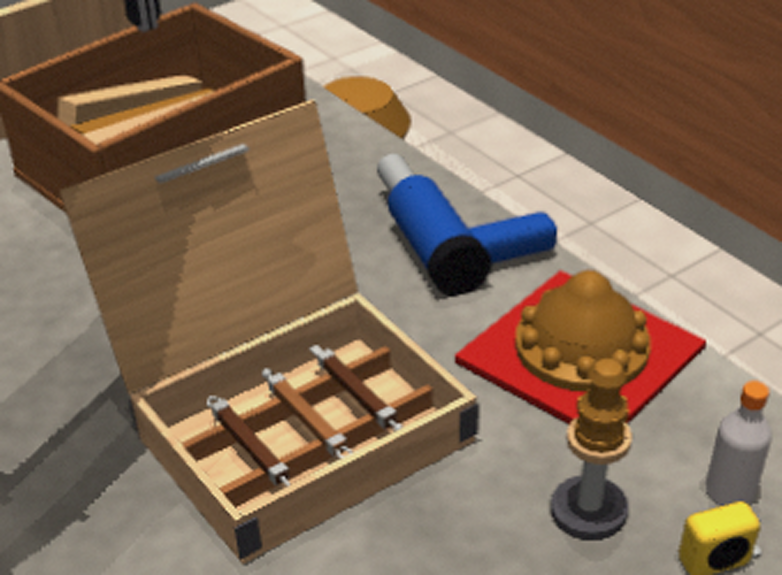

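View pics/w31.png

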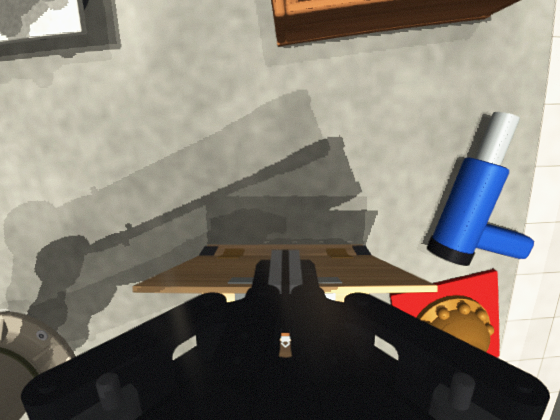

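{"fn": "servo_tool", "kwargs": {
  "series": [
    [[0, 0, 0.04, 0], [0, 0, 0.04, 0], [0, 0, 0.03, 0], [0, 0, 0.01, 0], [0, 0, 0, 0]]
  ]
}}

```text
clock: 45.8
tool_pos: [0.5444, 0.3613, 0.2171]
orientation: [0.0, 1.0, -0.022, -0.001]
contact_force: [-0.2, -0.9, 1.0]
width: -0.0
```

{"fn": "servo_tool", "kwargs": {
  "series": [
    [[0, 0.012, 0, 0], [0, 0.012, 0, 0], [0, 0.012, 0, 0], [0, 0.01, 0, 0], [0, 0.01, 0, 0]]
  ]
}}

```text
clock: 46.3
tool_pos: [0.5426, 0.3055, 0.2183]
orientation: [-0.001, 1.0, -0.021, 0.0]
contact_force: [0.5, 2.6, 2.0]
width: -0.0001
```

{"fn": "servo_tool", "kwargs": {
  "series": [
    [[0, 0.01, 0, 0], [0, 0.01, 0, 0], [0, 0.01, 0, 0], [0, 0.01, 0, 0], [0, 0.01, 0, 0]]
  ]
}}

```text
clock: 46.8
tool_pos: [0.5409, 0.2576, 0.2206]
orientation: [-0.002, 1.0, -0.02, 0.001]
contact_force: [-2.0, 3.2, 20.3]
width: -0.0002
```

```bash
python3 - <<'E'
from h import *
o,R_=st()
h=np.array([.5378,.2340,0]);ey=np.array([.0419,.9991,0])
print('yc rel hinge',(o['tool_pos']-h)@ey)
crop('side','s32',80,0,420,250,2.3)
E
```

```text
t46.80 tcp [0.5409 0.2576 0.2206] x [ 0.999 -0.04   0.003] z [ 0.003  0.004 -1.   ] F [-2.   3.2 20.3] w -0.0002 q [-1.17  0.44  0.93  1.5  -0.36  1.38 -0.25]
yc rel hinge 0.023711018904619893
```

View pics/s32.png

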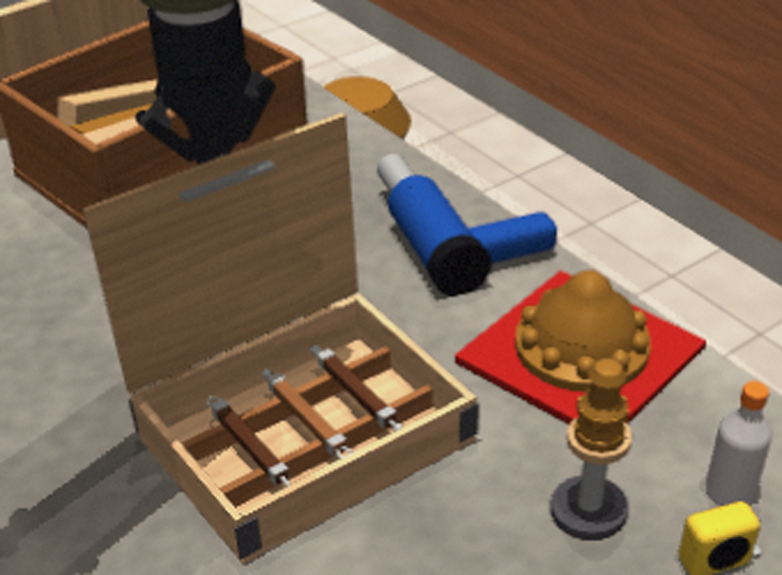

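{"fn": "servo_tool", "kwargs": {
  "series": [
    [[0, -0.003, -0.01, 0], [0, 0, -0.012, 0], [0, 0, 0, 0]]
  ]
}}

```text
clock: 47.15
tool_pos: [0.541, 0.2596, 0.2412]
orientation: [-0.0, 1.0, -0.021, 0.001]
contact_force: [0.3, -0.2, 0.1]
width: -0.0003
```

{"fn": "servo_tool", "kwargs": {
  "series": [
    [[0, 0.008, 0, 0], [0, 0.008, 0, 0], [0, 0.008, 0, 0], [0, 0.008, 0, 0], [0, 0.008, 0, 0]]
  ]
}}

```text
clock: 47.65
tool_pos: [0.5385, 0.2186, 0.2393]
orientation: [0.0, 1.0, -0.021, -0.0]
contact_force: [-0.5, 1.9, -0.7]
width: 0.0001
```

```bash
cat > l.py <<'E'
from h import *
o,R_=st()
h=np.array([.5378,.2340,0]);ey=np.array([.0419,.9991,0])
d=-(o['tool_pos']-h)@ey+.011; z=o['tool_pos'][2]-.058
r=np.hypot(d,z); print('corner d %.4f z %.4f r %.4f theta~%.3f'%(d,z,r,np.arctan2(z,d)-.006/r))
E
python3 l.py; python3 - <<'E'
from h import *
crop('side','s33',80,0,420,250,2.3)
E
```

```text
t47.65 tcp [0.5385 0.2186 0.2393] x [ 0.999 -0.043 -0.001] z [-0.001 -0.    -1.   ] F [-0.5  1.9 -0.7] w 0.0001 q [-1.15  0.39  0.96  1.51 -0.32  1.4  -0.22]
corner d 0.0263 z 0.1813 r 0.1832 theta~1.394
```

View pics/s33.png

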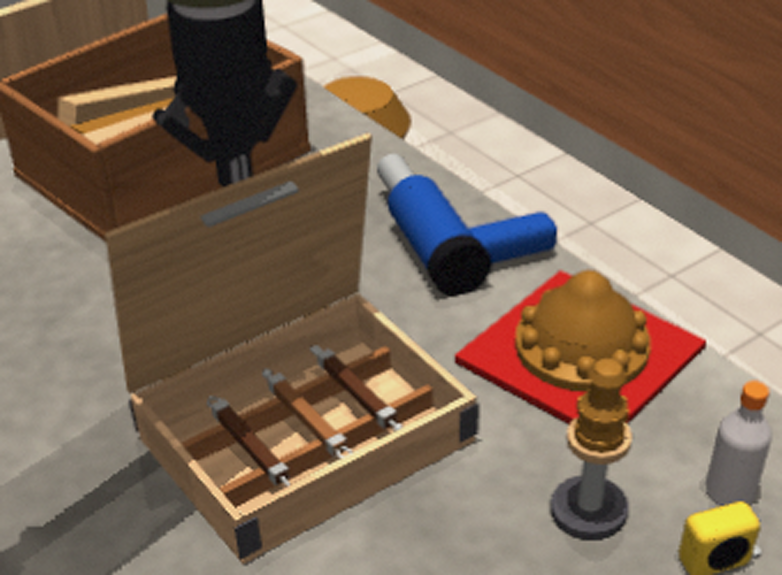

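{"fn": "servo_tool", "kwargs": {
  "series": [
    [[0, 0.0108, 0.002, 0], [0, 0.0106, 0.0025, 0], [0, 0.0105, 0.0032, 0], [0, 0.0103, 0.0038, 0], [0, 0.01, 0.0044, 0]]
  ]
}}

```text
clock: 48.2
tool_pos: [0.5365, 0.1662, 0.2234]
orientation: [0.0, 1.0, -0.021, 0.0]
contact_force: [0.9, -0.2, 1.8]
width: -0.0003
```

```bash
python3 l.py
```

```text
t48.20 tcp [0.5365 0.1662 0.2234] x [ 0.999 -0.043  0.   ] z [ 0. -0. -1.] F [ 0.9 -0.2  1.8] w -0.0003 q [-1.11  0.36  0.98  1.59 -0.3   1.35 -0.14]
corner d 0.0788 z 0.1654 r 0.1832 theta~1.093
```

{"fn": "servo_tool", "kwargs": {
  "series": [
    [[0, 0.0097, 0.0052, 0], [0, 0.0095, 0.0056, 0], [0, 0.009, 0.0062, 0], [0, 0.0087, 0.0066, 0], [0, 0.0083, 0.0072, 0]]
  ]
}}

```text
clock: 48.7
tool_pos: [0.5345, 0.1215, 0.1923]
orientation: [0.0, 1.0, -0.021, -0.0]
contact_force: [0.9, 0.6, 1.5]
width: -0.0003
```

```bash
python3 l.py; python3 - <<'E'
from h import *
crop('side','s34',80,0,420,250,2.3)
E
```

```text
t48.70 tcp [0.5345 0.1215 0.1923] x [ 0.999 -0.042 -0.   ] z [-0. -0. -1.] F [0.9 0.6 1.5] w -0.0003 q [-1.06  0.35  0.98  1.68 -0.3   1.28 -0.06]
corner d 0.1236 z 0.1343 r 0.1825 theta~0.794
```

View pics/s34.png

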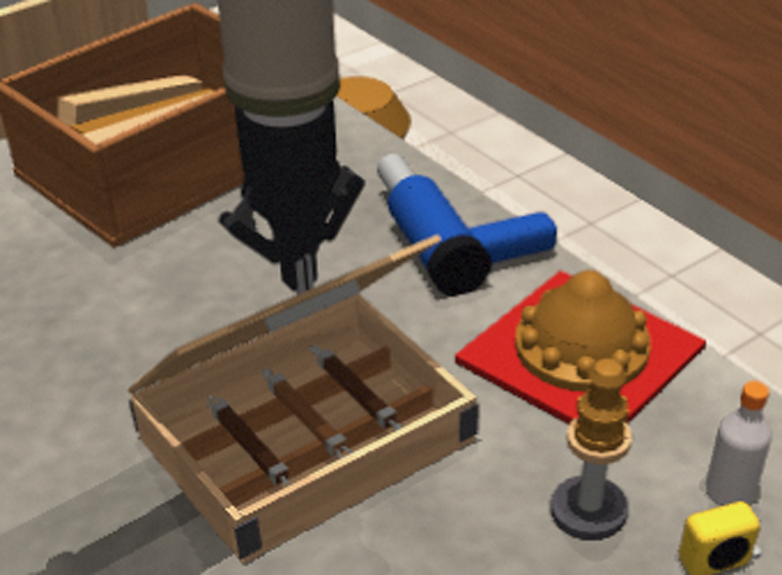

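{"fn": "servo_tool", "kwargs": {
  "series": [
    [[0, 0.0066, 0.0065, 0], [0, 0.0063, 0.0066, 0], [0, 0.0058, 0.007, 0], [0, 0.0056, 0.0073, 0], [0, 0.0052, 0.0075, 0]]
  ]
}}

```text
clock: 49.25
tool_pos: [0.5333, 0.0922, 0.1573]
orientation: [0.0, 1.0, -0.021, -0.0]
contact_force: [-0.5, 0.8, 1.2]
width: 0.0003
```

```bash
python3 l.py
```

```text
t49.25 tcp [0.5333 0.0922 0.1573] x [ 0.999 -0.042 -0.   ] z [-0. -0. -1.] F [-0.5  0.8  1.2] w 0.0003 q [-1.01  0.37  0.98  1.74 -0.32  1.21  0.01]
corner d 0.1528 z 0.0993 r 0.1823 theta~0.543
```

{"fn": "servo_tool", "kwargs": {
  "series": [
    [[0, 0.0049, 0.0078, 0], [0, 0.0044, 0.008, 0], [0, 0.0039, 0.0082, 0], [0, 0.0036, 0.0084, 0], [0, 0.0031, 0.0085, 0]]
  ]
}}

```text
clock: 49.75
tool_pos: [0.5324, 0.0726, 0.1163]
orientation: [0.0, 1.0, -0.021, -0.0]
contact_force: [-0.9, 0.5, 0.8]
width: 0.0
```

```bash
python3 l.py; python3 - <<'E'
from h import *
crop('side','s35',80,0,420,250,2.3)
E
```

```text
t49.75 tcp [0.5324 0.0726 0.1163] x [ 0.999 -0.042 -0.   ] z [-0. -0. -1.] F [-0.9  0.5  0.8] w 0.0000 q [-0.95  0.41  0.95  1.8  -0.37  1.12  0.08]
corner d 0.1725 z 0.0583 r 0.1821 theta~0.293
```

View pics/s35.png

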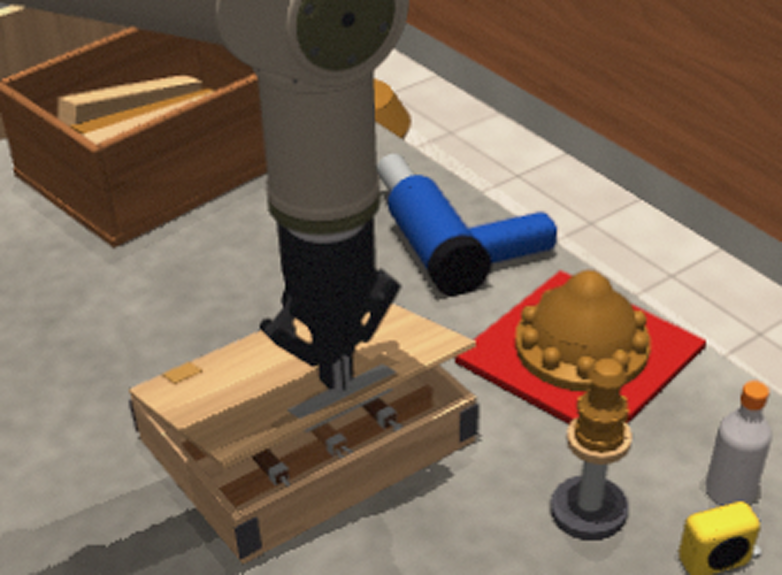

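{"fn": "servo_tool", "kwargs": {
  "series": [
    [[0, 0.0016, 0.0053, 0], [0, 0.0015, 0.0053, 0], [0, 0.0013, 0.0053, 0], [0, 0.0012, 0.0053, 0], [0, 0.001, 0.0053, 0]]
  ]
}}

```text
clock: 50.3
tool_pos: [0.5322, 0.0662, 0.0902]
orientation: [0.0, 1.0, -0.021, 0.0]
contact_force: [-0.0, -0.9, 0.5]
width: -0.0
```

{"fn": "servo_tool", "kwargs": {
  "series": [
    [[0, 0.0008, 0.004, 0], [0, 0.0006, 0.004, 0], [0, 0.0005, 0.004, 0], [0, 0.0003, 0.004, 0], [0, 0, 0.003, 0]]
  ]
}}

```text
clock: 50.8
tool_pos: [0.5321, 0.064, 0.0713]
orientation: [0.0, 1.0, -0.021, -0.0]
contact_force: [0.6, -0.4, 0.1]
width: 0.0003
```

{"fn": "servo_tool", "kwargs": {
  "series": [
    [[0, 0, 0.002, 0], [0, 0, 0.002, 0], [0, 0, 0.001, 0], [0, 0, 0, 0]]
  ]
}}

```text
clock: 51.2
tool_pos: [0.532, 0.0642, 0.0664]
orientation: [-0.0, 1.0, -0.021, -0.0]
contact_force: [-0.5, -0.2, 0.1]
width: 0.0001
```

```bash
python3 l.py
```

```text
t51.20 tcp [0.532  0.0642 0.0664] x [ 0.999 -0.042 -0.   ] z [-0.  0. -1.] F [-0.5 -0.2  0.1] w 0.0001 q [-0.9   0.47  0.91  1.85 -0.43  1.03  0.14]
corner d 0.1809 z 0.0084 r 0.1811 theta~0.014
```

{"fn": "servo_tool", "kwargs": {
  "series": [
    [[0, 0, 0.0015, 0], [0, 0, 0.001, 0], [0, 0, 0, 0], [0, 0, 0, 0]]
  ]
}}

```text
clock: 51.6
tool_pos: [0.5322, 0.0641, 0.0642]
orientation: [-0.0, 1.0, -0.021, 0.0]
contact_force: [-0.5, 0.1, 2.0]
width: -0.0
```

{"fn": "servo_tool", "kwargs": {
  "series": [
    [[0, 0, 0.001, 0], [0, 0, 0, 0], [0, 0, 0, 0]]
  ]
}}

```text
clock: 51.9
tool_pos: [0.5323, 0.0641, 0.064]
orientation: [-0.0, 1.0, -0.021, 0.0]
contact_force: [-5.1, -0.7, 12.7]
width: 0.0
```

```bash
python3 l.py; python3 - <<'E'
from h import *
crop('side','s36',80,0,420,250,2.3)
E
```

```text
t51.90 tcp [0.5323 0.0641 0.064 ] x [ 0.999 -0.042  0.   ] z [ 0.     0.001 -1.   ] F [-5.1 -0.7 12.7] w 0.0000 q [-0.89  0.47  0.9   1.85 -0.43  1.03  0.15]
corner d 0.1810 z 0.0060 r 0.1811 theta~0.000
```

View pics/s36.png

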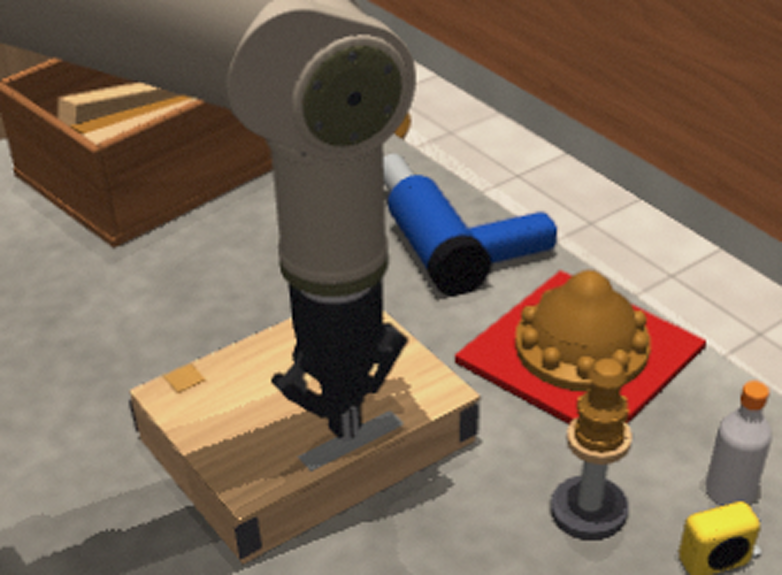

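{"fn": "servo_tool", "kwargs": {
  "series": [
    [[0, 0, -0.005, 0], [0, 0, -0.03, 0], [0, 0, -0.05, 0], [0, 0, -0.05, 0], [0, 0, -0.05, 0]]
  ]
}}

```text
clock: 52.45
tool_pos: [0.5316, 0.0638, 0.2499]
orientation: [0.0, 1.0, -0.021, -0.0]
contact_force: [1.9, 1.6, 0.3]
width: 0.0001
```

{"fn": "servo_tool", "kwargs": {
  "series": [
    [[0, 0.05, -0.02, 0], [0, 0.05, 0, 0], [0, 0.05, 0, 0], [0, 0, 0, 0], [0, 0, 0, 0]]
  ]
}}

```text
clock: 52.95
tool_pos: [0.5255, -0.0839, 0.2668]
orientation: [-0.0, 1.0, -0.023, 0.0]
contact_force: [0.2, 1.4, 1.5]
width: 0.0
```

```bash
python3 - <<'E'
from h import *
st()
crop('side','s37',80,50,420,300,2.3)
cv2.imwrite('pics/t37.png',manip.grab_frame('top')[:,:,::-1])
cv2.imwrite('pics/w37.png',manip.grab_frame('wrist')[:,:,::-1])
E
```

```text
t52.95 tcp [ 0.5255 -0.0839  0.2668] x [ 0.999 -0.046  0.   ] z [ 0.  0. -1.] F [0.2 1.4 1.5] w 0.0000 q [-0.79  0.26  1.09  1.6  -0.24  1.42  0.27]
```

View pics/s37.png

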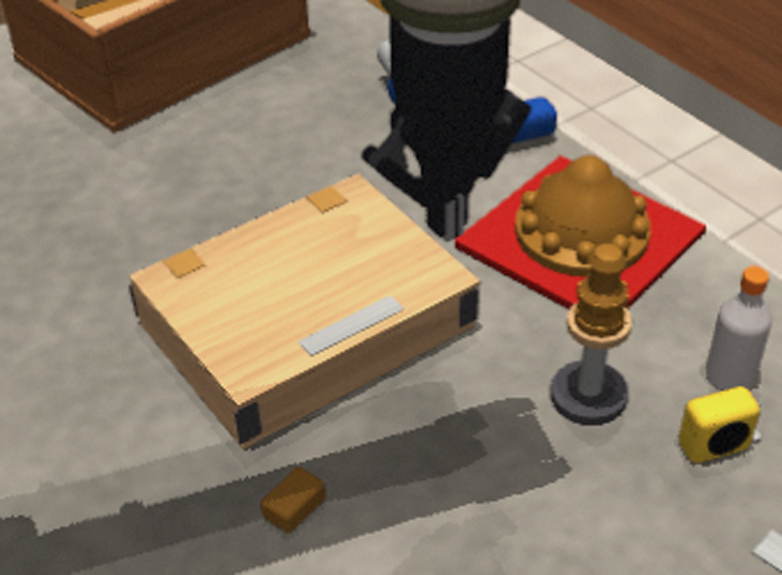

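View pics/t37.png

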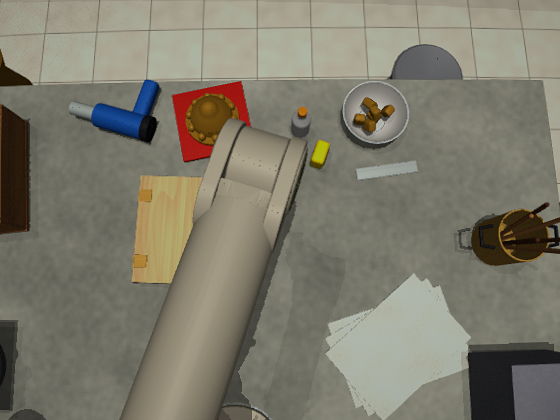

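View pics/w37.png

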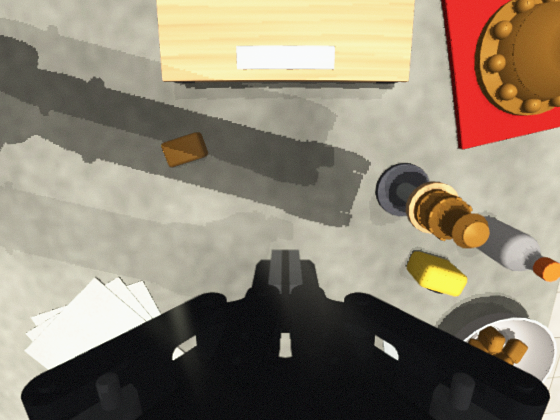

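```bash
python3 -c "
from cell import manip
print(manip.finish_job())"
```

```text
the job is handed in; nothing more can be done
None
```

The bench is packed, the case is shut and the job is handed in; the last move ended at about 53 s of robot time. It reports no verdict.

- **Finial:** it stands upright on the stand's top, within about 1–2 mm of the middle by the pictures. The first grips at the neck were poor and I regripped several times before lifting it.
- **Tools:** only three were on the bench. All three lie flat across both rests, about 60 mm apart. The middle tool was found knocked about 2 cm out of place while I was working on the third, so I picked it up and set it back. A picture taken before closing showed all three square and separate.
- **Flap:** I swung it over slowly and pressed it down until the fingertip height matched the shut position, with about 13 N of push. The last pictures show it lying flat. The tab itself cannot be seen when shut, so I judged it seated from the flap's height.
- **Forces:** two brief contacts were higher than intended, about 24 N setting down the third tool and about 20 N upward early in the flap push. Both are under the 40 N limit.
- **Left alone:** the wax block, tape measure and steel rule look unmoved, and the arm ended clear of everything.

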